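# Scrub the filter funnels

## Robot

A 6-joint arm with a two-finger parallel gripper is mounted at the origin on the work surface. World frame = base frame: x ahead of the robot, y to its left, z up, the work surface at z = 0. Lengths are in m, angles in rad, forces in N, time in s.
With the tool pointing down it reaches from about 0.35 to 0.775 m from the base axis. Payload 5.5 kg.
Tool frame: the origin (TCP) lies between the finger pads; the fingertips stand 8 mm ahead of it and the grasp point (between the pads) lies 11 mm behind it; z points along the fingers, y is the line along which they close (so a half turn about z gives the same grasp; the last joint's range is limited). The gripper opens to 85 mm and grips with 20 to 120 N. Pads are 22 mm wide; open, the fingers measure 114 mm over their backs; the gripper's body (76 mm by 85 mm) begins 54 mm behind the grasp point. The pads swing forward as they close: fully open they stand 13 mm farther back than shut.
Start: joints at [-1.368, 0.313, 0.046, 1.304, 0, 1.431], TCP at [0.193, -0.542, 0.239] pointing down, gripper open.
Joint ranges: [-2.76, 2.76], [-0.86, 1.69], [-1.03, 1.26], [-2.2, 2.34], [-1.47, 1.5], [-3.14, 3.14]. Speed limits (rad/s): [2.57, 2.57, 3.14, 3.14, 3.14, 3.14].

## Interface

Orientations are given as a unit quaternion [w, x, y, z].
In Python, from workcell import env gives the robot as it stands.
- The arm moves only by the tool move_arm, never from a script. Its argument "moves" is one flat list of numbers, 5 for each row, row after row: the shift along the world's x, y, z in m, then the turn about the world's z in rad, then the finger opening in m, from 0 to 0.0854. A call has 1 to 12 rows; each row is the pose to reach, as a shift and turn from the pose commanded when the call began; what a row does not reach only later rows make up. A row lasts 1/12 s, in which the tool goes at most 41.7 mm and 7.16 degrees, less where a joint would pass 70% of its speed; a pose out of reach is approached as far as the arm can. A call with a gripper value outside its range is refused whole. The fingers move at their own pace and stop on an object; "newtons" is the grip in N (left out, the last holds). Time passes only in rows, so rows that repeat a pose let the fingers close. It gives the time, the measured TCP pose, the force, the opening and the grip force at its end, in the units of the state.
- env.get_state(): the state, without advancing time (a new reading comes with each control period).
- env.read_camera(name): name is "side" or "top" or "wrist"; returns a dict with "pixels" (480x640x3 uint8, red, green, blue), "camera_matrix" (3x3 intrinsics, pixels), "rvec" (rotation vector, rad) and "tvec" (3), from world to camera coordinates, as OpenCV has them. Camera axes: x right, y down, z forward; pixel columns grow to the right and rows downward; lengths in m; the calibration is good to about 2 mm. A picture is of the moment at which its call begins. There is no depth.
- env.hand_in(): hands the job in; it is judged then, once.
The state is a dict: "clock": time; "joint_pos": joint angles; "qvel": joint speeds; "tau": joint torques, N m; "tcp_pos": TCP position; "orientation": TCP orientation; "wrist_force": force on the tool from outside, world axes, zero at the start; "ft_torque": the same for the moment, N m; "finger_gap": finger opening in m; "grip_force": force on a finger pad.
Only numpy, scipy, OpenCV 4.12 (cv2) and the standard library are available. Lean on these libraries where they do the work, as an engineer would, in place of code of your own. Each camera call takes 0.05 s, during which the arm holds its last target. There are 200 camera calls.

## Task

Clean the filter funnels that are on the bench (two or three) and make them ready for use. First pull the vent caps of all the units fully up and leave them up while you take the brush from its pot and scrub the funnels one after another, the tallest first and the shortest last: in each, put the brush head straight down on the floor of the cup, draw it up about 45 mm, and push it down to the floor again. Then stand the brush, head down, back in its pot, press every vent cap fully home and tighten every unit's bolt knob clockwise to its stop, without pushing aside or knocking over the other things on the bench.

Things in the scene. Friction and masses are not known exactly. Their poses are not given: they have to be found in the camera images.
- funnel_tall: heavy filter unit (3 kg, stays put unless shoved); plate 240 x 92 x 15 mm; white open round cup, flat floor, outer diameter 72, inner 64, rim 125 mm above the bench (tall 125, mid 100, short 75), axis at +73 mm along the unit's x; steel vent pipe with grey cap, axis at -22 mm; black bolt knob, axis at -100 mm. Origin: centre of the plate's underside, z up. None if absent in this run
- tall_floor (a point): centre of the inner floor of the tall funnel cup, 20 mm above the bench, on the cup's axis
- cap_tall_top (a point): centre of the top face of the tall unit's vent cap, a grey cylinder 30 mm in diameter and 40 mm high; it is 95 mm above the bench when the cap is home and 125 mm when fully pulled; moves with the cap
- cap_tall (a joint): vent cap of the tall unit, slides straight up: 0 m pressed home (closed), 0.030 m fully pulled up (open, end stop; it stays captive). Held by about 5 N of friction either way and stays where it is left
- funnel_mid: heavy filter unit (3 kg, stays put unless shoved); plate 240 x 92 x 15 mm; white open round cup, flat floor, outer diameter 72, inner 64, rim 100 mm above the bench (tall 125, mid 100, short 75), axis at +73 mm along the unit's x; steel vent pipe with grey cap, axis at -22 mm; black bolt knob, axis at -100 mm. Origin: centre of the plate's underside, z up. None if absent in this run
- mid_floor (a point): centre of the inner floor of the mid funnel cup, 20 mm above the bench, on the cup's axis
- cap_mid_top (a point): centre of the top face of the mid unit's vent cap, a grey cylinder 30 mm in diameter and 40 mm high; it is 95 mm above the bench when the cap is home and 125 mm when fully pulled; moves with the cap
- cap_mid (a joint): vent cap of the mid unit, slides straight up: 0 m pressed home (closed), 0.030 m fully pulled up (open, end stop; it stays captive). Held by about 5 N of friction either way and stays where it is left
- funnel_short: heavy filter unit (3 kg, stays put unless shoved); plate 240 x 92 x 15 mm; white open round cup, flat floor, outer diameter 72, inner 64, rim 75 mm above the bench (tall 125, mid 100, short 75), axis at +73 mm along the unit's x; steel vent pipe with grey cap, axis at -22 mm; black bolt knob, axis at -100 mm. Origin: centre of the plate's underside, z up. None if absent in this run
- short_floor (a point): centre of the inner floor of the short funnel cup, 20 mm above the bench, on the cup's axis
- cap_short_top (a point): centre of the top face of the short unit's vent cap, a grey cylinder 30 mm in diameter and 40 mm high; it is 95 mm above the bench when the cap is home and 125 mm when fully pulled; moves with the cap
- cap_short (a joint): vent cap of the short unit, slides straight up: 0 m pressed home (closed), 0.030 m fully pulled up (open, end stop; it stays captive). Held by about 5 N of friction either way and stays where it is left
- bolt_tall_grip (a point): on the turning axis of the tall unit's captive bolt knob, 79 mm above the bench, in the middle of its black grip bar (44 mm long, 14 mm thick, 26 mm high, top at 90 mm); the point's x axis runs along the bar and turns with it
- bolt_tall (a joint): hold-down bolt knob of the tall unit: 0 rad slack, with the bar along the unit's x axis; grows as it is turned clockwise seen from above; 2.4 rad = tight, at its end stop. Needs about 0.05 N m; stays where it is left
- bolt_mid_grip (a point): on the turning axis of the mid unit's captive bolt knob, 79 mm above the bench, in the middle of its black grip bar (44 mm long, 14 mm thick, 26 mm high, top at 90 mm); the point's x axis runs along the bar and turns with it
- bolt_mid (a joint): hold-down bolt knob of the mid unit: 0 rad slack, with the bar along the unit's x axis; grows as it is turned clockwise seen from above; 2.4 rad = tight, at its end stop. Needs about 0.05 N m; stays where it is left
- bolt_short_grip (a point): on the turning axis of the short unit's captive bolt knob, 79 mm above the bench, in the middle of its black grip bar (44 mm long, 14 mm thick, 26 mm high, top at 90 mm); the point's x axis runs along the bar and turns with it
- bolt_short (a joint): hold-down bolt knob of the short unit: 0 rad slack, with the bar along the unit's x axis; grows as it is turned clockwise seen from above; 2.4 rad = tight, at its end stop. Needs about 0.05 N m; stays where it is left
- pot: loose steel brush pot, 0.6 kg, outer diameter 64, inner diameter 54, 65 mm high, inner floor 6 mm above its underside. Origin: centre of the underside; z up
- brush: loose brush, 195 mm long, about 0.16 kg, stands on its flat head in the pot, or leans up to 0.25 rad on its wall once the pot was knocked. Origin: centre of the head's flat end; z along the brush to the handle: stiff white round head, diameter 42, 0 to 60 mm; steel stem, diameter 12, to 130 mm; round wooden handle, diameter 18, 130 to 195 mm
- screwcap: bystander: loose blue bottle cap, 40 mm diameter, 20 mm high. Origin: centre of the underside. Not needed, to be left alone
- stopper: bystander: rubber stopper, 34 mm diameter, 30 mm high. Origin: centre of the underside. Not needed, to be left alone
- clampblock: bystander: dark steel block 50 x 35 x 30 mm. Origin: centre of the underside. Not needed, to be left alone
- weight: bystander: steel weight, 32 mm diameter, 35 mm high. Origin: centre of the underside. Not needed, to be left alone

How it is judged:
By the outcome, as a careful person would: the job done as asked, in the order asked, and still so for the second after the job is handed in, with the robot touching nothing.
Of funnel_tall, funnel_mid, funnel_short only 2 to 3 are there at a start; the rules pass over those that are not, and their reading is None.
At some moment in a run one of pot may be knocked a few centimetres aside while the robot is not near it.
It also fails if it takes over 210 s, if anything falls off the work surface, if the arm or the gripper's body presses on something with over 40 N, if the wrist force passes 120 N, or if a joint passes its speed limit or range.

## Working session

There is one attempt and no reset: what is moved stays moved. The work goes in short steps, Python scripts to look and compute and a tool call to move; the robot and the scene stay as the last step left them, time stands still between calls to the robot, and variables do not carry over. Pictures are saved under pics/ and viewed, at most 14 in all, crops included, and the job is handed in when it is done.

Besides the shell and the picture viewer there is one more tool, called by a JSON object that holds its "fn" and its "kwargs", one argument or row to a line. move_arm: Moves the arm, as the interface text tells. Its arguments: {"type":"object","properties":{"moves":{"type":"array"},"newtons":{"type":"number"}},"required":["moves"]}

```bash
mkdir -p pics
cat > h.py <<'E'
import numpy as np, cv2
from workcell import env
def shot(n,f=None):
    c=env.read_camera(n)
    if f: cv2.imwrite('pics/'+f,c['pixels'][:,:,::-1])
    return c
def ray(c,u,v,z):
    R=cv2.Rodrigues(np.array(c['rvec'],float))[0]; t=np.array(c['tvec'],float).ravel()
    K=np.array(c['camera_matrix'],float)
    d=R.T@np.linalg.solve(K,[u,v,1.]); o=-R.T@t
    return o+d*(z-o[2])/d[2]
def proj(c,P):
    return cv2.projectPoints(np.array(P,float).reshape(-1,3),np.array(c['rvec'],float),np.array(c['tvec'],float),np.array(c['camera_matrix'],float),None)[0].reshape(-1,2)
E
python3 - <<'E'
from h import *
import pickle
d={n:shot(n,n+'0.png') for n in('top','side')}
pickle.dump(d,open('d0.pkl','wb'))
for n,c in d.items():
    R=cv2.Rodrigues(np.array(c['rvec'],float))[0]; print(n,-R.T@np.array(c['tvec']).ravel(),R[2])
print(env.get_state())
E
```

```text
top [ 0.29699725 -0.0063273   1.29339926] [ 0.2253017   0.00973596 -0.9742404 ]
side [0.18693755 0.71502365 0.80664542] [ 0.34932598 -0.65932036 -0.66578377]
{'clock': 0.1, 'joint_pos': array([-1.36760322e+00,  3.13951289e-01,  4.50771414e-02,  1.30364148e+00,
       -8.50871660e-06,  1.43118050e+00]), 'qvel': array([ 4.62843065e-05, -1.45370561e-03,  3.47874351e-03,  1.89141158e-04,
        7.51240260e-04, -7.35724438e-04]), 'tau': array([ 2.83991387e-03, -4.81726813e+01,  2.99242222e+01,  1.26497640e-02,
       -1.19549663e-04,  4.01827393e-06]), 'tcp_pos': array([ 0.19316172, -0.5410879 ,  0.23847696]), 'orientation': array([-8.59081075e-04,  9.85345820e-01,  1.70566341e-01, -3.15747312e-05]), 'wrist_force': array([-0.57399122, -0.49717812, -0.24556951]), 'ft_torque': array([-0.00170672,  0.00837855, -0.01748186]), 'grip_force': 0.0, 'finger_gap': 0.08536455923583046}
```

View pics/top0.png

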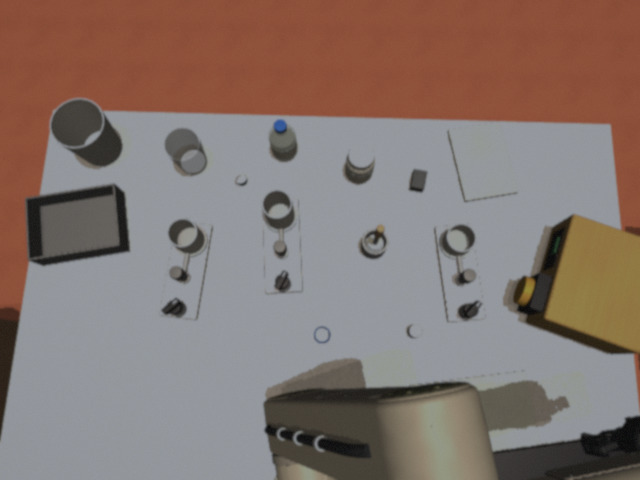

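View pics/side0.png

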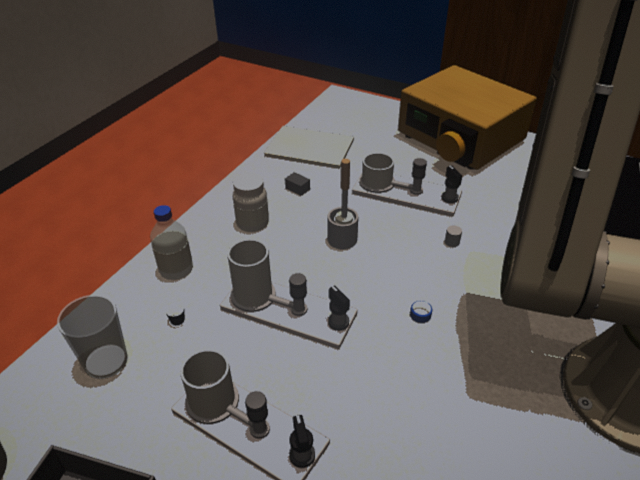

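The top view shows three units: cups at about (187,235), (278,208) and (458,240). The brush pot is at (374,242). The bystanders are the stopper (241,180), blue cap (322,334), weight (415,330) and block (419,180). The side view shows left = mid, centre = tall and right = short.

Run:
```python
from h import *
import pickle
d=pickle.load(open('d0.pkl','rb'))
t=d['top']['pixels'][:,:,::-1]
f=lambda a:cv2.convertScaleAbs(a,alpha=1.3)
a=cv2.resize(f(t[180:330,150:310]),None,fx=5,fy=4,interpolation=2)
def crop(x0,y0,w,h,s):return cv2.resize(f(t[y0:y0+h,x0:x0+w]),None,fx=s,fy=s,interpolation=2)
A=crop(155,180,160,145,2.5*2)[:, :]; 
A=crop(155,180,155,150,4); B=crop(350,180,150,150,4)
cv2.imwrite('pics/A.png',A);cv2.imwrite('pics/B.png',B)
```

```text
(no output)
```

View pics/A.png

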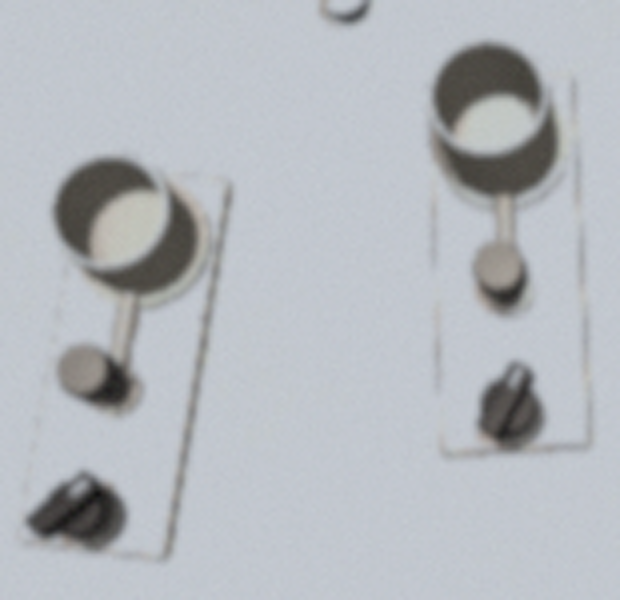

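View pics/B.png

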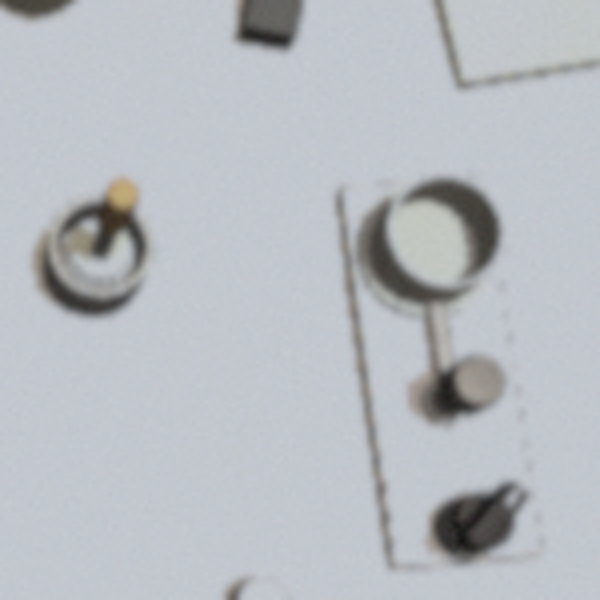

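Crop A: mid rim centre (112,214), mid cap (85,370), tall rim (491,100), tall cap (500,266), with plate edges visible. Crop B: short rim (442,237), short cap (478,382), brush handle top (123,193), pot rim about (99,248). The bolt bars are not quite along the unit axes.

Run:
```python
from h import *
import pickle
c=pickle.load(open('d0.pkl','rb'))['top']; s=pickle.load(open('d0.pkl','rb'))['side']
A=lambda x,y:(155+x/4-.375,180+y/4-.375)
B=lambda x,y:(350+x/4-.375,180+y/4-.375)
U=dict(mid=(A(112,214),.1,A(85,368),[A(232,183),A(168,558),A(22,542)]),tall=(A(491,100),.125,A(499,266),[A(592,445),A(445,456)]),short=(B(442,237),.075,B(478,382),[B(340,188),B(392,567),B(543,553)]))
for n,(r,h,cp,cor) in U.items():
    r=ray(c,*r,h);k=ray(c,*cp,.095); d=r-k
    yaw=np.arctan2(d[1],d[0])
    print(n,'cup',r.round(4),'cap',k.round(4),'dist',np.hypot(*d[:2]).round(4),'yaw',yaw.round(4))
    e=np.array([np.cos(yaw),np.sin(yaw)]);f=np.array([-e[1],e[0]])
    m=(r+k)[:2]/2-e*.0255
    for q in cor:
        p=ray(c,*q,.015)[:2]-m; print('  corner local',(p@e).round(4),(p@f).round(4))
    print('  origin',m.round(4),'knob',(m-.1*e).round(4), 'side cap px',proj(s,[[*k[:2],.095],[*k[:2],.125]]).round(1).tolist(), 'knob top px',proj(c,[*(m-.1*e),.09]).round(1))
print('pot rim',ray(c,*B(99,248),.065),'handle top at .201',ray(c,*B(123,193),.201), 'side px',proj(s,[*ray(c,*B(123,193),.201)]))
for n,q in dict(stop=(241,180),scap=(322,335),wt=(415,330),blk=(419,181)).items(): print(n,ray(c,*q,.03).round(3))
```

```text
mid cup [0.5888 0.3394 0.1   ] cap [0.4977 0.348  0.095 ] dist 0.0915 yaw -0.0948
  corner local 0.1189 -0.045
  corner local -0.1178 -0.0471
  corner local -0.1194 0.0426
  origin [0.5179 0.3461] knob [0.4183 0.3556] side cap px [[254.9, 398.9], [253.1, 386.7]] knob top px [[169.9 306. ]]
tall cup [0.6576 0.1177 0.125 ] cap [0.5655 0.1111 0.095 ] dist 0.0923 yaw 0.0724
  corner local -0.1172 -0.0479
  corner local -0.1201 0.0422
  origin [0.5861 0.1126] knob [0.4864 0.1053] side cap px [[297.1, 279.3], [296.5, 266.8]] knob top px [[280.3 279.9]]
short cup [ 0.6007 -0.3177  0.075 ] cap [ 0.51  -0.331  0.095] dist 0.0917 yaw 0.1456
  corner local 0.1226 0.041
  corner local -0.1151 0.0481
  corner local -0.1173 -0.0441
  origin [ 0.5301 -0.3281] knob [ 0.4312 -0.3426] side cap px [[419.1, 162.4], [420.6, 150.8]] knob top px [[474.7 309.7]]
pot rim [ 0.59019553 -0.1140033   0.065     ] handle top at .201 [ 0.58854366 -0.11470869  0.201     ] side px [[344.53156923 160.71268816]]
stop [0.75  0.224 0.03 ]
scap [0.367 0.005 0.03 ]
wt [ 0.385 -0.216  0.03 ]
blk [ 0.76  -0.229  0.03 ]
```

{"fn": "move_arm", "kwargs": {
  "moves": [0.316, 0.21, 0, -0.2, 0.08, 0.316, 0.21, 0, -0.2, 0.08, 0.316, 0.21, 0, -0.2, 0.08, 0.316, 0.21, 0, -0.2, 0.08, 0.316, 0.21, 0, -0.2, 0.08, 0.316, 0.21, 0, -0.2, 0.08, 0.316, 0.21, 0, -0.2, 0.08, 0.316, 0.21, 0, -0.2, 0.08, 0.316, 0.21, 0, -0.2, 0.08, 0.316, 0.21, 0, -0.2, 0.08, 0.316, 0.21, 0, -0.2, 0.08, 0.316, 0.21, 0, -0.2, 0.08],
  "newtons": 25
}}

```text
clock: 1.1
tcp_pos: [0.5091, -0.3312, 0.2386]
orientation: [-0.0, 0.997, 0.072, -0.001]
wrist_force: [-0.5, -0.7, -0.2]
finger_gap: 0.0804
grip_force: 0.0
```

Run:
```python
from h import *
import pickle
c=shot('wrist','w1.png');pickle.dump(c,open('w1.pkl','wb'))
s=env.get_state();print(s['tcp_pos'],s['orientation'])
for n,p in dict(cap=(.5083,-.3313,.095),cup=(.6015,-.3175,.075),knob=(.4312,-.3426,.09)).items(): print(n,proj(c,p))
```

```text
[ 0.50845565 -0.33190006  0.23886194] [-1.49442160e-04  9.97461422e-01  7.12061868e-02 -6.07585159e-04]
cap [[309.9954551 231.3752675]]
cup [[309.39294208  83.03722638]]
knob [[310.34623006 329.88379537]]
```

View pics/w1.png

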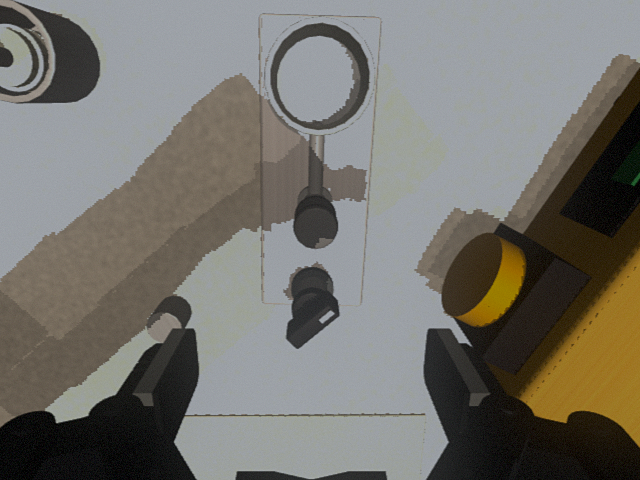

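The wrist view shows the short unit: rim about (320,77), cap top about (316,228), knob bar running (293,340)–(333,305). Next I fit these with contours for accuracy.

Run:
```python
from h import *
import pickle
c=pickle.load(open('w1.pkl','rb'))
def show(n,u,v,z): print(n,ray(c,u,v,z).round(4))
g=cv2.cvtColor(c['pixels'],cv2.COLOR_RGB2GRAY)
def big(mask,box):
    x0,y0,x1,y1=box; m=np.zeros_like(g); m[y0:y1,x0:x1]=mask[y0:y1,x0:x1]
    k=max(cv2.findContours(m,cv2.RETR_EXTERNAL,cv2.CHAIN_APPROX_NONE)[0],key=cv2.contourArea); return k
k=big(((g<100)*255).astype(np.uint8),(262,15,378,140)); (x,y),r=cv2.minEnclosingCircle(k); print('rim inner',x,y,r); show('cup',x,y,.075)
for th in(60,80):
  k=big(((g<th)*255).astype(np.uint8),(280,180,350,252)); print(cv2.boundingRect(k))
  k=big(((g<th)*255).astype(np.uint8),(270,256,360,360)); print('knob',cv2.boundingRect(k))
for p in [(316,228)]: show('cap',*p,.095)
show('bar',313,321,.09)
d=ray(c,333,305,.09)-ray(c,293,340,.09);print('bar yaw',np.arctan2(d[1],d[0]))
m=cv2.resize(c['pixels'][170:360,250:380,::-1],None,fx=4,fy=3,interpolation=2)
big4=cv2.resize(c['pixels'][170:360,255:375,::-1],None,fx=3,fy=3,interpolation=2);cv2.imwrite('pics/w1c.png',cv2.convertScaleAbs(big4,alpha=1.5))
```

```text
rim inner 319.9551696777344 75.99661254882812 53.150840759277344
cup [ 0.6067 -0.3236  0.075 ]
(294, 194, 44, 54)
knob (287, 267, 52, 81)
(294, 180, 44, 68)
knob (287, 267, 52, 82)
cap [ 0.5112 -0.335   0.095 ]
bar [ 0.4388 -0.3435  0.09  ]
bar yaw -0.6500910326570991
```

View pics/w1c.png

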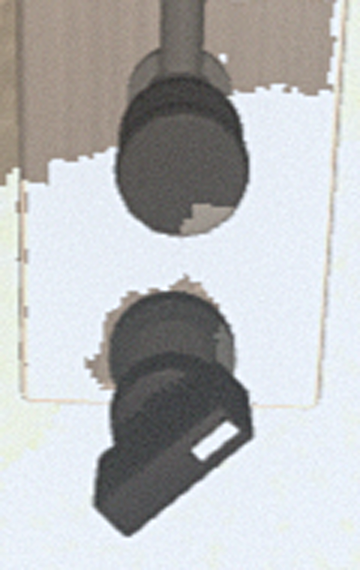

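{"fn": "move_arm", "kwargs": {
  "moves": [0.002, -0.002, -0.035, 0, 0.07, 0.002, -0.002, -0.07, 0, 0.06, 0.002, -0.002, -0.105, 0, 0.06, 0.002, -0.002, -0.135, 0, 0.06, 0.002, -0.002, -0.155, 0, 0.06, 0.002, -0.002, -0.17, 0, 0.06, 0.002, -0.002, -0.17, 0, 0.06, 0.002, -0.002, -0.17, 0, 0, 0.002, -0.002, -0.17, 0, 0, 0.002, -0.002, -0.17, 0, 0, 0.002, -0.002, -0.17, 0, 0, 0.002, -0.002, -0.17, 0, 0],
  "newtons": 25
}}

```text
clock: 2.15
tcp_pos: [0.5112, -0.334, 0.0709]
orientation: [0.001, 0.997, 0.071, 0.0]
wrist_force: [-2.9, 2.3, 3.7]
finger_gap: 0.0293
grip_force: 26.0
```

{"fn": "move_arm", "kwargs": {
  "moves": [0, 0, 0, 0, 0, 0, 0, 0.005, 0, 0, 0, 0, 0.01, 0, 0, 0, 0, 0.015, 0, 0, 0, 0, 0.02, 0, 0, 0, 0, 0.025, 0, 0, 0, 0, 0.029, 0, 0, 0, 0, 0.032, 0, 0, 0, 0, 0.032, 0, 0, 0, 0, 0.032, 0, 0]
}}

```text
clock: 2.98
tcp_pos: [0.5107, -0.3326, 0.1004]
orientation: [-0.001, 0.997, 0.071, -0.001]
wrist_force: [0.4, -1.2, -10.3]
finger_gap: 0.0295
grip_force: 28.3
```

{"fn": "move_arm", "kwargs": {
  "moves": [0, 0, 0.003, 0, 0, 0, 0, 0.004, 0, 0, 0, 0, 0.004, 0, 0, 0, 0, 0.004, 0, 0, 0, 0, 0.004, 0, 0]
}}

```text
clock: 3.4
tcp_pos: [0.5091, -0.3315, 0.1017]
orientation: [-0.003, 0.997, 0.071, -0.003]
wrist_force: [1.0, -1.2, -25.1]
finger_gap: 0.0294
grip_force: 27.5
```

{"fn": "move_arm", "kwargs": {
  "moves": [0, 0, -0.002, 0, 0.06, 0, 0, -0.002, 0, 0.06, 0, 0, -0.002, 0, 0.06, 0, 0, 0.04, 0, 0.07, 0, 0, 0.08, 0, 0.08, 0, 0, 0.12, 0, 0.08, 0, 0, 0.15, 0, 0.08]
}}

```text
clock: 3.98
tcp_pos: [0.5125, -0.3344, 0.2617]
orientation: [0.003, 0.997, 0.071, 0.003]
wrist_force: [-0.3, -0.7, -0.2]
finger_gap: 0.0799
grip_force: 0.0
```

{"fn": "move_arm", "kwargs": {
  "moves": [0.056, 0.442, 0, -0.06, 0.08, 0.056, 0.442, 0, -0.06, 0.08, 0.056, 0.442, 0, -0.06, 0.08, 0.056, 0.442, 0, -0.06, 0.08, 0.056, 0.442, 0, -0.06, 0.08, 0.056, 0.442, 0, -0.06, 0.08, 0.056, 0.442, 0, -0.06, 0.08, 0.056, 0.442, 0, -0.06, 0.08, 0.056, 0.442, 0, -0.06, 0.08, 0.056, 0.442, 0, -0.06, 0.08, 0.056, 0.442, 0, -0.06, 0.08, 0.056, 0.442, 0, -0.06, 0.08]
}}

```text
clock: 4.98
tcp_pos: [0.5682, 0.1139, 0.2578]
orientation: [-0.001, 0.999, 0.045, 0.003]
wrist_force: [-0.3, -0.7, 0.1]
finger_gap: 0.0798
grip_force: 0.0
```

Run:
```python
from h import *
import pickle
c=shot('wrist','w2.png');pickle.dump(c,open('w2.pkl','wb'))
s=env.get_state();print(s['tcp_pos'],s['orientation'])
t=shot('side','s2.png');pickle.dump(t,open('s2.pkl','wb'))
for z in(.095,.125):print(proj(t,(.5107,-.334,z)))
for n,p in dict(cap=(.5655,.1111,.095),cup=(.6576,.1177,.125),knob=(.4864,.1053,.09)).items(): print(n,proj(c,p))
cv2.imwrite('pics/w2c.png',np.hstack([c['pixels'][:420,180:480,::-1],cv2.resize(t['pixels'][110:230,330:480,::-1],(420,420)[:1]+(420,))]))
```

```text
[0.56806075 0.11146004 0.25755646] [-1.60658177e-04  9.99028766e-01  4.40044290e-02  2.26022237e-03]
[[419.29883862 161.66191509]]
[[420.76303766 150.05864257]]
cap [[313.83606784 228.16339179]]
cup [[317.05724612  90.18540022]]
knob [[312.07438896 323.32147404]]
```

View pics/w2c.png

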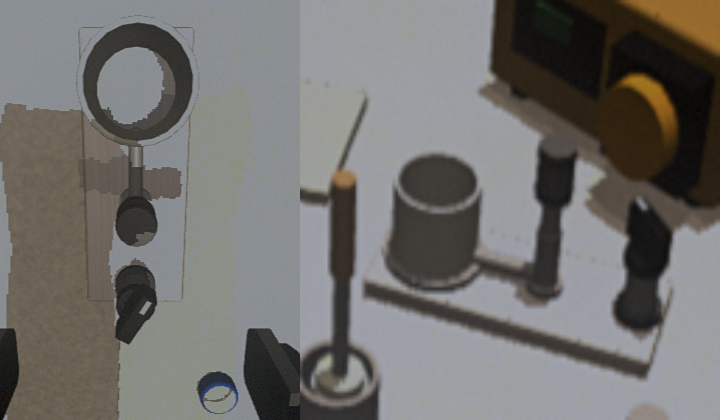

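Short cap is fully up (top at side pixel (422,151), against 150 predicted). On the tall unit the wrist view gives cap (317,225), rim (318,79) and bar centre about (318,314).

```bash
cat >> h.py <<'E'
def fit(c,hr,box):
    g=cv2.cvtColor(c['pixels'],cv2.COLOR_RGB2GRAY); x0,y0,x1,y1=box
    m=np.zeros_like(g); m[y0:y1,x0:x1]=((g<100)*255).astype(np.uint8)[y0:y1,x0:x1]
    k=max(cv2.findContours(m,cv2.RETR_EXTERNAL,cv2.CHAIN_APPROX_NONE)[0],key=cv2.contourArea)
    (x,y),r=cv2.minEnclosingCircle(k); print('inner',x,y,r,ray(c,x,y,hr).round(4))
E
python3 - <<'E'
from h import *
import pickle
c=pickle.load(open('w2.pkl','rb'))
fit(c,.125,(262,20,374,142))
r=ray(c,318,79,.125);k=ray(c,316.5,225.5,.095);d=r-k
print(r,k,np.hypot(*d[:2]),np.arctan2(d[1],d[0]))
print(ray(c,315,318,.09)); d=ray(c,330,297,.09)-ray(c,302,337,.09);print(np.arctan2(d[1],d[0]))
E
```

```text
inner 313.711669921875 83.07664489746094 61.518497467041016 [0.6613 0.12   0.125 ]
[0.66372027 0.11772003 0.125     ] [0.56764523 0.10937596 0.095     ] 0.09643670017053572 0.08663213605340188
[0.4912619  0.10342985 0.09      ]
-0.4697486729756709
```

{"fn": "move_arm", "kwargs": {
  "moves": [0, -0.001, -0.035, 0, 0.07, 0, -0.001, -0.07, 0, 0.06, 0, -0.001, -0.105, 0, 0.06, 0, -0.001, -0.14, 0, 0.06, 0, -0.001, -0.17, 0, 0.06, 0, -0.001, -0.188, 0, 0.06, 0, -0.001, -0.188, 0, 0.06, 0, -0.001, -0.188, 0, 0, 0, -0.001, -0.188, 0, 0, 0, -0.001, -0.188, 0, 0, 0, -0.001, -0.188, 0, 0, 0, -0.001, -0.188, 0, 0]
}}

```text
clock: 6.08
tcp_pos: [0.5685, 0.1101, 0.07]
orientation: [-0.003, 0.999, 0.042, 0.002]
wrist_force: [-1.3, 10.4, -0.3]
finger_gap: 0.029
grip_force: 25.8
```

{"fn": "move_arm", "kwargs": {
  "moves": [0, 0, 0, 0, 0, 0, 0, 0.005, 0, 0, 0, 0, 0.01, 0, 0, 0, 0, 0.015, 0, 0, 0, 0, 0.02, 0, 0, 0, 0, 0.025, 0, 0, 0, 0, 0.029, 0, 0, 0, 0, 0.033, 0, 0, 0, 0, 0.035, 0, 0, 0, 0, 0.035, 0, 0, 0, 0, 0.035, 0, 0]
}}

```text
clock: 7.0
tcp_pos: [0.5646, 0.1073, 0.1]
orientation: [-0.0, 0.999, 0.041, -0.003]
wrist_force: [-1.0, 1.7, -24.1]
finger_gap: 0.0295
grip_force: 27.6
```

{"fn": "move_arm", "kwargs": {
  "moves": [0, 0, -0.002, 0, 0.06, 0, 0, -0.002, 0, 0.06, 0, 0, -0.002, 0, 0.06, 0, 0, 0.04, 0, 0.07, 0, 0, 0.08, 0, 0.08, 0, 0, 0.12, 0, 0.08, 0, 0, 0.15, 0, 0.08]
}}

```text
clock: 7.58
tcp_pos: [0.5692, 0.1073, 0.2588]
orientation: [0.0, 0.999, 0.041, 0.005]
wrist_force: [1.3, 0.5, 0.5]
finger_gap: 0.08
grip_force: 0.0
```

{"fn": "move_arm", "kwargs": {
  "moves": [-0.068, 0.236, 0, -0.18, 0.08, -0.068, 0.236, 0, -0.18, 0.08, -0.068, 0.236, 0, -0.18, 0.08, -0.068, 0.236, 0, -0.18, 0.08, -0.068, 0.236, 0, -0.18, 0.08, -0.068, 0.236, 0, -0.18, 0.08, -0.068, 0.236, 0, -0.18, 0.08, -0.068, 0.236, 0, -0.18, 0.08, -0.068, 0.236, 0, -0.18, 0.08]
}}

```text
clock: 8.33
tcp_pos: [0.5067, 0.0702, 0.2524]
orientation: [-0.017, 1.0, -0.019, -0.0]
wrist_force: [0.2, -0.3, -0.3]
finger_gap: 0.0793
grip_force: 0.0
```

Run:
```python
from h import *
import pickle
c=shot('wrist','w3.png');pickle.dump(c,open('w3.pkl','wb'))
s=env.get_state();print(s['tcp_pos'],s['orientation'])
t=shot('side','s3.png');pickle.dump(t,open('s3.pkl','wb'))
for z in(.095,.125):print(proj(t,(.567,.11,z)))
for n,p in dict(cap=(.4977,.348,.095),cup=(.5888,.3394,.1),knob=(.4183,.3556,.09)).items(): print(n,proj(c,p))
cv2.imwrite('pics/w3c.png',np.hstack([c['pixels'][:420,180:480,::-1],cv2.resize(t['pixels'][220:340,220:370,::-1],(420,420))]))
```

```text
[0.50607906 0.07019486 0.25233021] [-1.64935385e-02  9.99687854e-01 -1.87604168e-02 -4.52883673e-04]
[[296.63031927 278.61204365]]
[[296.01405792 266.1639049 ]]
cap [[-58.16700517 247.35168651]]
cup [[-95.40174204 118.62263086]]
knob [[-31.20915178 338.41380673]]
```

View pics/w3c.png

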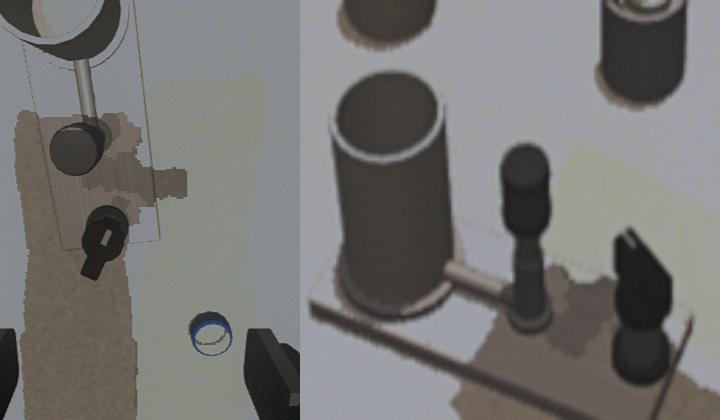

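Tall cap is fully up (side row about 266, as predicted). The move stopped short because joint 6 hit its limit, so I rotate the tool the other way round.

{"fn": "move_arm", "kwargs": {
  "moves": [0, 0, 0, 0.125, 0.08, 0, 0, 0, 0.25, 0.08, 0, 0, 0, 0.375, 0.08, 0, 0, 0, 0.5, 0.08, 0, 0, 0, 0.625, 0.08, 0, 0, 0, 0.75, 0.08, 0, 0, 0, 0.875, 0.08, 0, 0, 0, 1.0, 0.08, 0, 0, 0, 1.125, 0.08, 0, 0, 0, 1.25, 0.08, 0, 0, 0, 1.375, 0.08, 0, 0, 0, 1.5, 0.08]
}}

```text
clock: 9.43
tcp_pos: [0.5072, 0.07, 0.2521]
orientation: [-0.012, 0.742, 0.67, -0.011]
wrist_force: [-0.4, -0.6, 0.7]
finger_gap: 0.0799
grip_force: 0.0
```

Run:
```python
from h import *
s=env.get_state();print(s['tcp_pos'],s['orientation'],s['joint_pos'])
```

```text
[0.50724895 0.0700165  0.25207039] [-0.01202364  0.7422848   0.66987864 -0.01145927] [-0.02075516  0.21473797 -0.0543303   1.33489973  0.00180938  1.65246788]
```

{"fn": "move_arm", "kwargs": {
  "moves": [0.24, 0, 0, 0.1, 0.08, 0.24, 0, 0, 0.1, 0.08, 0.24, 0, 0, 0.1, 0.08, 0.24, 0, 0, 0.1, 0.08, 0.24, 0, 0, 0.1, 0.08, 0.24, 0, 0, 0.1, 0.08, 0.24, 0, 0, 0.1, 0.08, 0.24, 0, 0, 0.1, 0.08, 0.24, 0, 0, 0.1, 0.08]
}}

```text
clock: 10.18
tcp_pos: [0.7466, 0.0701, 0.2507]
orientation: [-0.012, 0.71, 0.704, -0.013]
wrist_force: [-0.2, 0.2, 0.6]
finger_gap: 0.0799
grip_force: 0.0
```

{"fn": "move_arm", "kwargs": {
  "moves": [0.03, 0, 0, 0, 0.08, 0.03, 0, 0, 0, 0.08, 0.03, 0, 0, 0, 0.08, 0.03, 0, 0, 0, 0.08]
}}

```text
clock: 10.52
tcp_pos: [0.7761, 0.0701, 0.2543]
orientation: [-0.011, 0.71, 0.704, -0.011]
wrist_force: [0.3, 0.0, 0.6]
finger_gap: 0.0795
grip_force: 0.0
```

```bash
cat >> h.py <<'E'
def st():
    from scipy.spatial.transform import Rotation as Ro
    s=env.get_state(); q=s['orientation']; R=Ro.from_quat([q[1],q[2],q[3],q[0]]).as_matrix()
    print('t',round(s['clock'],2),'tcp',s['tcp_pos'].round(4),'psi',np.arctan2(R[1,0],R[0,0]).round(3),'toolz',R[:,2].round(4),'toolz in x/y slope',R[2,0].round(4),R[2,1].round(4),'q',s['joint_pos'].round(3),'F',s['wrist_force'].round(1),'gap',s['finger_gap'].round(4))
    return s
E
python3 -c "
from h import *
st()"
```

```text
Traceback (most recent call last):
  File "h.py", line 22, in st
    print('t',round(s['clock'],2),'tcp',s['tcp_pos'].round(4),'psi',np.arctan2(R[1,0],R[0,0]).round(3),'toolz',R[:,2].round(4),'toolz in x/y slope',R[2,0].round(4),R[2,1].round(4),'q',s['joint_pos'].round(3),'F',s['wrist_force'].round(1),'gap',s['finger_gap'].round(4))
                                                                                                                                                                                                                                                    ^^^^^^^^^^^^^^^^^^^^^
AttributeError: 'float' object has no attribute 'round'
```

{"fn": "move_arm", "kwargs": {
  "moves": [0.02, 0, 0, 0, 0.08, 0.02, 0, 0, 0, 0.08, 0.02, 0, 0, 0, 0.08]
}}

```text
clock: 10.77
tcp_pos: [0.7964, 0.07, 0.2536]
orientation: [-0.011, 0.71, 0.704, -0.012]
wrist_force: [0.3, -0.1, 0.9]
finger_gap: 0.08
grip_force: 0.0
```

```bash
sed -i "s/s\['finger_gap'\].round(4)/round(s['finger_gap'],4)/" h.py
python3 -c "
from h import *
st()"
```

```text
t 10.77 tcp [0.7964 0.07   0.2536] psi 1.562 toolz [-3.250e-02 -6.000e-04 -9.995e-01] toolz in x/y slope -0.0009 -0.0325 q [-1.200e-02  9.760e-01  1.245e+00  1.872e+00 -1.000e-03  1.567e+00] F [ 0.3 -0.1  0.9] gap 0.08
```

{"fn": "move_arm", "kwargs": {
  "moves": [0.01, 0, 0, 0, 0.08, 0.01, 0, 0, 0, 0.08, 0.01, 0, 0, 0, 0.08]
}}

```text
clock: 11.02
tcp_pos: [0.8018, 0.0695, 0.2518]
orientation: [-0.008, 0.71, 0.704, -0.009]
wrist_force: [0.4, 0.2, 0.4]
finger_gap: 0.0798
grip_force: 0.0
```

```bash
python3 -c "
from h import *
st()"
```

```text
t 11.02 tcp [0.8018 0.0695 0.2518] psi 1.562 toolz [-2.410e-02 -4.000e-04 -9.997e-01] toolz in x/y slope -0.0006 -0.0241 q [-1.300e-02  9.860e-01  1.262e+00  1.871e+00 -1.000e-03  1.567e+00] F [0.4 0.2 0.4] gap 0.0798
```

{"fn": "move_arm", "kwargs": {
  "moves": [0.015, 0, 0, 0, 0.08, 0.015, 0, 0, 0, 0.08, 0.015, 0, 0, 0, 0.08]
}}

```text
clock: 11.27
tcp_pos: [0.8086, 0.0686, 0.2449]
orientation: [-0.006, 0.71, 0.704, -0.006]
wrist_force: [0.4, -0.4, -0.6]
finger_gap: 0.08
grip_force: 0.0
```

```bash
python3 -c "
from h import *
st()"
```

```text
t 11.27 tcp [0.8086 0.0686 0.2449] psi 1.562 toolz [-1.740e-02  2.000e-04 -9.998e-01] toolz in x/y slope 0.0 -0.0174 q [-0.014  0.995  1.263  1.856 -0.     1.566] F [ 0.4 -0.4 -0.6] gap 0.08
```

{"fn": "move_arm", "kwargs": {
  "moves": [0.02, 0, 0.005, 0, 0.08, 0.02, 0, 0.005, 0, 0.08, 0.02, 0, 0.005, 0, 0.08]
}}

```text
clock: 11.52
tcp_pos: [0.8162, 0.0675, 0.2427]
orientation: [-0.001, 0.71, 0.704, -0.001]
wrist_force: [-0.7, 0.3, 0.7]
finger_gap: 0.0799
grip_force: 0.0
```

```bash
python3 -c "
from h import *
st()"
```

```text
t 11.52 tcp [0.8162 0.0675 0.2427] psi 1.562 toolz [-2.7e-03  9.0e-04 -1.0e+00] toolz in x/y slope 0.0009 -0.0027 q [-1.600e-02  9.980e-01  1.264e+00  1.839e+00  1.000e-03  1.564e+00] F [-0.7  0.3  0.7] gap 0.0799
```

{"fn": "move_arm", "kwargs": {
  "moves": [-0.06, 0.0, 0.014, 0.12, 0.08, -0.1, 0.03, 0.014, 0.24, 0.08, -0.13, 0.06, 0.014, 0.36, 0.08, -0.16, 0.09, 0.014, 0.48, 0.08, -0.19, 0.12, 0.014, 0.6, 0.08, -0.22, 0.15, 0.014, 0.72, 0.08, -0.24, 0.18, 0.014, 0.84, 0.08, -0.26, 0.21, 0.014, 0.96, 0.08, -0.28, 0.23, 0.014, 1.08, 0.08, -0.3, 0.26, 0.014, 1.2, 0.08, -0.316, 0.279, 0.014, 1.32, 0.08, -0.316, 0.279, 0.014, 1.44, 0.08]
}}

```text
clock: 12.52
tcp_pos: [0.4964, 0.3501, 0.2578]
orientation: [-0.001, 0.093, 0.996, -0.0]
wrist_force: [0.4, -0.4, -1.0]
finger_gap: 0.0801
grip_force: 0.0
```

Run:
```python
from h import *
import pickle
st()
c=shot('wrist','w4.png');pickle.dump(c,open('w4.pkl','wb'))
cv2.imwrite('pics/w4c.png',c['pixels'][:,150:490,::-1])
for n,p in dict(cap=(.4977,.348,.095),cup=(.5888,.3394,.1),knob=(.4183,.3556,.09)).items(): print(n,proj(c,p))
```

```text
t 12.52 tcp [0.4964 0.3501 0.2578] psi 2.956 toolz [-2.e-03 -8.e-04 -1.e+00] toolz in x/y slope 0.0018 -0.0012 q [0.482 0.376 0.181 1.378 0.    0.668] F [ 0.4 -0.4 -1. ] gap 0.0801
cap [[309.81508912 226.28897592]]
cup [[320.84265954 341.29066127]]
knob [[298.85311414 110.05017016]]
```

View pics/w4c.png

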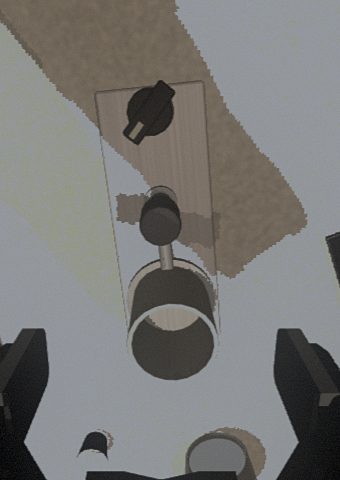

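{"fn": "move_arm", "kwargs": {
  "moves": [0, 0, -0.035, 0.04, 0.07, 0, 0, -0.07, 0.04, 0.06, 0, 0, -0.105, 0.04, 0.06, 0, 0, -0.14, 0.04, 0.06, 0, 0, -0.17, 0.04, 0.06, 0, 0, -0.187, 0.04, 0.06, 0, 0, -0.187, 0.04, 0.06, 0, 0, -0.187, 0.04, 0, 0, 0, -0.187, 0.04, 0, 0, 0, -0.187, 0.04, 0, 0, 0, -0.187, 0.04, 0, 0, 0, -0.187, 0.04, 0]
}}

```text
clock: 13.57
tcp_pos: [0.5018, 0.3482, 0.0724]
orientation: [0.001, 0.078, 0.997, 0.001]
wrist_force: [-0.3, 3.5, 3.7]
finger_gap: 0.0291
grip_force: 27.2
```

{"fn": "move_arm", "kwargs": {
  "moves": [0, 0, 0, 0, 0, 0, 0, 0.005, 0, 0, 0, 0, 0.01, 0, 0, 0, 0, 0.015, 0, 0, 0, 0, 0.02, 0, 0, 0, 0, 0.025, 0, 0, 0, 0, 0.029, 0, 0, 0, 0, 0.033, 0, 0, 0, 0, 0.035, 0, 0, 0, 0, 0.035, 0, 0, 0, 0, 0.035, 0, 0]
}}

```text
clock: 14.48
tcp_pos: [0.4975, 0.3449, 0.1015]
orientation: [-0.004, 0.078, 0.997, -0.004]
wrist_force: [-0.1, 0.8, -24.5]
finger_gap: 0.0294
grip_force: 28.0
```

{"fn": "move_arm", "kwargs": {
  "moves": [0, 0, -0.002, 0, 0.06, 0, 0, -0.002, 0, 0.06, 0, 0, -0.002, 0, 0.06, 0, 0, 0.04, 0, 0.07, 0, 0, 0.08, 0, 0.08, 0, 0, 0.12, 0, 0.08, 0, 0, 0.16, 0, 0.08, 0, 0, 0.16, 0, 0.08]
}}

```text
clock: 15.15
tcp_pos: [0.5038, 0.3485, 0.2771]
orientation: [0.007, 0.078, 0.997, 0.004]
wrist_force: [0.9, 0.7, 0.9]
finger_gap: 0.0802
grip_force: 0.0
```

Run:
```python
from h import *
import pickle
st()
t=shot('top','t5.png');s=shot('side','s5.png');pickle.dump((t,s),open('5.pkl','wb'))
for z in(.095,.125):print(proj(s,(.499,.346,z)))
A=cv2.resize(s['pixels'][350:470,200:320,::-1],(360,360));B=cv2.resize(s['pixels'][140:260,290:410,::-1],(360,360),interpolation=2)
cv2.imwrite('pics/5.png',cv2.convertScaleAbs(np.hstack([A,B]),alpha=1.4))
```

```text
t 15.15 tcp [0.5038 0.3485 0.2771] psi 2.985 toolz [ 0.0154  0.006  -0.9999] toolz in x/y slope -0.0143 0.0083 q [ 0.475  0.369  0.217  1.402 -0.002  0.631] F [0.9 0.7 0.9] gap 0.0802
[[254.91900639 397.46071938]]
[[253.13217336 385.18774141]]
```

View pics/5.png

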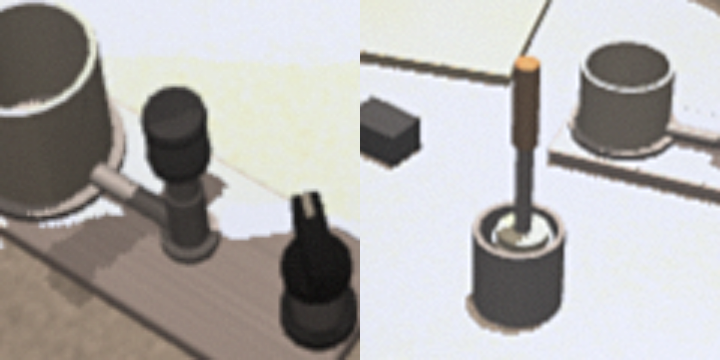

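Mid cap is up (pull force reached the stop) and the brush stands upright in its pot. Next, move above the brush.

{"fn": "move_arm", "kwargs": {
  "moves": [0.09, -0.4625, 0.01, 0.1, 0.08, 0.09, -0.4625, 0.01, 0.1, 0.08, 0.09, -0.4625, 0.01, 0.1, 0.08, 0.09, -0.4625, 0.01, 0.1, 0.08, 0.09, -0.4625, 0.01, 0.1, 0.08, 0.09, -0.4625, 0.01, 0.1, 0.08, 0.09, -0.4625, 0.01, 0.1, 0.08, 0.09, -0.4625, 0.01, 0.1, 0.08, 0.09, -0.4625, 0.01, 0.1, 0.08, 0.09, -0.4625, 0.01, 0.1, 0.08, 0.09, -0.4625, 0.01, 0.1, 0.08, 0.09, -0.4625, 0.01, 0.1, 0.08]
}}

```text
clock: 16.25
tcp_pos: [0.5904, -0.1214, 0.2739]
orientation: [-0.001, 0.031, 1.0, -0.002]
wrist_force: [-0.5, -0.4, -0.1]
finger_gap: 0.0804
grip_force: 0.0
```

```bash
cat >> h.py <<'E'
def wood(c,hint,r=40):
    p=c['pixels'].astype(int); m=((p[...,0]-p[...,2]>45)&(p[...,0]>90)).astype(np.uint8)
    q=np.zeros_like(m); x,y=map(int,hint); q[max(0,y-r):y+r,max(0,x-r):x+r]=m[max(0,y-r):y+r,max(0,x-r):x+r]
    n,l,s,ce=cv2.connectedComponentsWithStats(q); i=1+np.argmax(s[1:,4]); return s[i],ce[i]
E
python3 - <<'E'
from h import *
import pickle
st()
c=shot('wrist','w6.png');pickle.dump(c,open('w6.pkl','wb'))
d=pickle.load(open('d0.pkl','rb')); t=pickle.load(open('5.pkl','rb'))
for n,k in(('top',d['top']),('top5',t[0])):
    s,ce=wood(k,(380,228),25);print(n,s,ce,ray(k,*ce,.201).round(4))
for k in (d['side'],t[1]): s,ce=wood(k,(345,170),30);print('side',s,ce)
print('pred wrist',proj(c,[(.590,-.1165,.201),(.59,-.116,.065)]))
s,ce=wood(c,proj(c,(.59,-.1165,.201))[0],50);print(s,ce,ray(c,*ce,.201))
cv2.imwrite('pics/w6c.png',c['pixels'][:,150:490,::-1])
E
```

```text
t 16.25 tcp [ 0.5904 -0.1214  0.2739] psi 3.08 toolz [-0.0013 -0.0043 -1.    ] toolz in x/y slope 0.001 -0.0044 q [-0.334  0.364  0.202  1.409 -0.004 -0.272] F [-0.5 -0.4 -0.1] gap 0.0804
top [378 226   5   5  22] [380.09090909 228.09090909] [ 0.588  -0.1141  0.201 ]
top5 [378 226   5   6  25] [380.04 228.4 ] [ 0.5874 -0.114   0.201 ]
side [342 159   8   4  28] [345.28571429 160.60714286]
side [342 159   8   5  31] [345.35483871 160.83870968]
pred wrist [[322.5812901  269.32997006]
 [319.59947549 207.8266029 ]]Traceback (most recent call last):
  File "<stdin>", line 10, in <module>
  File "h.py", line 27, in wood
    n,l,s,ce=cv2.connectedComponentsWithStats(q); i=1+np.argmax(s[1:,4]); return s[i],ce[i]
                                                      ~~~~~~~~~^^^^^^^^^
    return _wrapfunc(a, 'argmax', axis=axis, out=out, **kwds)
    return bound(*args, **kwds)
ValueError: attempt to get argmax of an empty sequence
```

{"fn": "move_arm", "kwargs": {
  "moves": [-0.001, 0, 0, 0, 0.07, -0.001, 0, 0, 0, 0.06, -0.001, 0, -0.025, 0, 0.05, -0.001, 0, -0.05, 0, 0.05, -0.001, 0, -0.075, 0, 0.05, -0.001, 0, -0.1, 0, 0.05, -0.001, 0, -0.118, 0, 0.05, -0.001, 0, -0.118, 0, 0.05, -0.001, 0, -0.118, 0, 0, -0.001, 0, -0.118, 0, 0, -0.001, 0, -0.118, 0, 0, -0.001, 0, -0.118, 0, 0],
  "newtons": 60
}}

```text
clock: 17.3
tcp_pos: [0.5903, -0.1158, 0.1592]
orientation: [0.001, 0.028, 1.0, -0.002]
wrist_force: [-0.7, 0.4, 2.9]
finger_gap: 0.0167
grip_force: 58.6
```

{"fn": "move_arm", "kwargs": {
  "moves": [0, 0, 0, 0, 0, 0, 0, 0, 0, 0]
}}

```text
clock: 17.47
tcp_pos: [0.5903, -0.1161, 0.1591]
orientation: [0.001, 0.028, 1.0, -0.002]
wrist_force: [0.1, 0.8, 6.4]
finger_gap: 0.0167
grip_force: 58.9
```

{"fn": "move_arm", "kwargs": {
  "moves": [0, 0, 0.01, 0, 0, 0, 0, 0.03, 0, 0, 0, 0, 0.06, 0, 0, 0, 0, 0.09, 0, 0, 0, 0, 0.12, 0, 0, 0, 0, 0.15, 0, 0, 0, 0, 0.155, 0, 0, 0, 0, 0.155, 0, 0]
}}

```text
clock: 18.13
tcp_pos: [0.5901, -0.1163, 0.3153]
orientation: [0.002, 0.028, 1.0, -0.002]
wrist_force: [0.2, -0.5, -1.9]
finger_gap: 0.0164
grip_force: 58.9
```

{"fn": "move_arm", "kwargs": {
  "moves": [0.006, 0.02, 0, 0, 0, 0.012, 0.04, 0, 0, 0, 0.02, 0.065, 0, 0, 0, 0.028, 0.09, 0, 0, 0, 0.035, 0.115, 0, 0, 0, 0.042, 0.14, 0, 0, 0, 0.05, 0.165, 0, 0, 0, 0.058, 0.19, 0, 0, 0, 0.065, 0.215, 0, 0, 0, 0.071, 0.2335, 0, 0, 0, 0.071, 0.2335, 0, 0, 0, 0.071, 0.2335, 0, 0, 0]
}}

```text
clock: 19.13
tcp_pos: [0.6596, 0.1187, 0.3096]
orientation: [-0.002, 0.027, 1.0, -0.002]
wrist_force: [0.0, -1.2, -0.6]
finger_gap: 0.0166
grip_force: 58.9
```

Run:
```python
from h import *
import pickle
s=st()
t=shot('top','t7.png');s_=shot('side','s7.png');pickle.dump((t,s_),open('7.pkl','wb'))
z=s['tcp_pos'][2]-.153
print('side pred head bottom, rim, tall rim',proj(s_,[(.661,.1175,z),(.661,.1175,z+.06),(.661,.1175,.125)]))
print('top',proj(t,[(.661,.1175,z),(.661,.1175,.125)]))
A=cv2.resize(s_['pixels'][100:330,160:390,::-1],(460,460),interpolation=2)
B=cv2.resize(t['pixels'][150:270,230:320,::-1],(330,460),interpolation=2)
cv2.imwrite('pics/7.png',cv2.convertScaleAbs(np.hstack([A,B]),alpha=1.4))
```

```text
t 19.13 tcp [0.6596 0.1187 0.3096] psi 3.087 toolz [-0.0049 -0.0031 -1.    ] toolz in x/y slope 0.0047 -0.0033 q [ 0.06   0.522  0.533  1.586 -0.003  0.114] F [ 0.  -1.2 -0.6] gap 0.0166
side pred head bottom, rim, tall rim [[245.87505263 237.85712447]
 [242.47082682 210.38611326]
 [247.5607084  251.45982626]]
top [[276.30066804 199.0469282 ]
 [277.55340162 203.23662901]]
```

View pics/7.png

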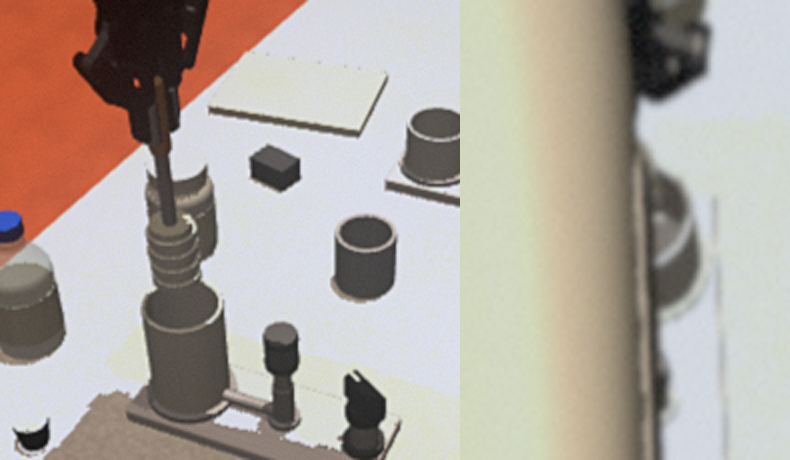

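The brush hangs straight over the tall cup: head bottom at crop (178,280), rim centre (185,303), about 3 mm off centre. I correct by 1 mm and go down.

{"fn": "move_arm", "kwargs": {
  "moves": [-0.001, -0.001, -0.01, 0, 0, -0.001, -0.001, -0.025, 0, 0, -0.001, -0.001, -0.04, 0, 0, -0.001, -0.001, -0.055, 0, 0, -0.001, -0.001, -0.07, 0, 0, -0.001, -0.001, -0.085, 0, 0, -0.001, -0.001, -0.1, 0, 0, -0.001, -0.001, -0.115, 0, 0, -0.001, -0.001, -0.125, 0, 0, -0.001, -0.001, -0.125, 0, 0, -0.001, -0.001, -0.125, 0, 0]
}}

```text
clock: 20.15
tcp_pos: [0.6586, 0.1158, 0.1867]
orientation: [-0.001, 0.029, 1.0, -0.001]
wrist_force: [0.2, 0.6, -1.0]
finger_gap: 0.0164
grip_force: 58.8
```

{"fn": "move_arm", "kwargs": {
  "moves": [0, 0, -0.004, 0, 0, 0, 0, -0.008, 0, 0, 0, 0, -0.011, 0, 0, 0, 0, -0.013, 0, 0, 0, 0, -0.013, 0, 0]
}}

```text
clock: 20.57
tcp_pos: [0.6589, 0.1167, 0.1737]
orientation: [-0.001, 0.028, 1.0, -0.001]
wrist_force: [-0.3, 0.1, -0.8]
finger_gap: 0.0166
grip_force: 58.8
```

Close to the floor now; feel for contact.

{"fn": "move_arm", "kwargs": {
  "moves": [0, 0, -0.001, 0, 0, 0, 0, -0.002, 0, 0, 0, 0, -0.003, 0, 0, 0, 0, -0.003, 0, 0]
}}

```text
clock: 20.9
tcp_pos: [0.6597, 0.1168, 0.1732]
orientation: [0.001, 0.028, 1.0, -0.001]
wrist_force: [-1.5, -0.9, 7.8]
finger_gap: 0.0166
grip_force: 59.8
```

{"fn": "move_arm", "kwargs": {
  "moves": [0, 0, 0.01, 0, 0, 0, 0, 0.022, 0, 0, 0, 0, 0.034, 0, 0, 0, 0, 0.044, 0, 0, 0, 0, 0.048, 0, 0, 0, 0, 0.048, 0, 0, 0, 0, 0.036, 0, 0, 0, 0, 0.024, 0, 0, 0, 0, 0.012, 0, 0, 0, 0, 0.003, 0, 0, 0, 0, -0.001, 0, 0, 0, 0, -0.001, 0, 0]
}}

```text
clock: 21.9
tcp_pos: [0.6594, 0.1169, 0.1722]
orientation: [0.001, 0.028, 1.0, -0.001]
wrist_force: [-3.4, 0.2, 9.9]
finger_gap: 0.0168
grip_force: 60.1
```

{"fn": "move_arm", "kwargs": {
  "moves": [0, 0, 0, 0, 0, 0, 0, 0, 0, 0]
}}

```text
clock: 22.07
tcp_pos: [0.6593, 0.1168, 0.1722]
orientation: [0.001, 0.028, 1.0, -0.001]
wrist_force: [-3.0, 0.7, 10.2]
finger_gap: 0.0161
grip_force: 60.1
```

{"fn": "move_arm", "kwargs": {
  "moves": [0, 0, 0.01, 0, 0, 0, 0, 0.025, 0, 0, 0, 0, 0.045, 0, 0, 0, 0, 0.07, 0, 0, 0, 0, 0.095, 0, 0, 0, 0, 0.12, 0, 0, 0, 0, 0.14, 0, 0, 0, 0, 0.15, 0, 0, 0, 0, 0.15, 0, 0]
}}

```text
clock: 22.82
tcp_pos: [0.6601, 0.1167, 0.3232]
orientation: [0.002, 0.028, 1.0, -0.001]
wrist_force: [0.1, 0.8, -1.5]
finger_gap: 0.0165
grip_force: 58.9
```

{"fn": "move_arm", "kwargs": {
  "moves": [-0.005, 0.015, 0, 0, 0, -0.012, 0.04, 0, 0, 0, -0.02, 0.065, 0, 0, 0, -0.028, 0.09, 0, 0, 0, -0.035, 0.115, 0, 0, 0, -0.042, 0.14, 0, 0, 0, -0.05, 0.165, 0, 0, 0, -0.057, 0.19, 0, 0, 0, -0.064, 0.21, 0, 0, 0, -0.067, 0.2215, 0, 0, 0, -0.067, 0.2215, 0, 0, 0, -0.067, 0.2215, 0, 0, 0]
}}

```text
clock: 23.82
tcp_pos: [0.5916, 0.3386, 0.319]
orientation: [-0.001, 0.027, 1.0, -0.002]
wrist_force: [0.2, -0.4, -1.9]
finger_gap: 0.0165
grip_force: 58.9
```

Run:
```python
from h import *
import pickle
s=st()
t=shot('top','t8.png');s_=shot('side','s8.png');pickle.dump((t,s_),open('8.pkl','wb'))
x,y,z=s['tcp_pos'];z-=.152
print('side pred head bottom, top, mid rim',proj(s_,[(x,y,z),(x,y,z+.06),(.592,.338,.1)]))
A=cv2.resize(s_['pixels'][230:460,110:340,::-1],(460,460),interpolation=2)
B=cv2.resize(t['pixels'][170:290,140:230,::-1],(330,460),interpolation=2)
cv2.imwrite('pics/8.png',cv2.convertScaleAbs(np.hstack([A,B]),alpha=1.4))
# pot in side view: compare with earlier
o=pickle.load(open('5.pkl','rb'))
a=cv2.absdiff(o[1]['pixels'][195:250,325:362],s_['pixels'][195:250,325:362]);print('pot diff',a.mean())
```

```text
t 23.82 tcp [0.5916 0.3386 0.319 ] psi 3.087 toolz [-0.0025 -0.0037 -1.    ] toolz in x/y slope 0.0023 -0.0038 q [ 0.403  0.554  0.607  1.628 -0.002  0.458] F [ 0.2 -0.4 -1.9] gap 0.0165
side pred head bottom, top, mid rim [[198.5362562  337.94070709]
 [191.91684796 309.35807975]
 [205.19355117 366.33017201]]
pot diff 15.288288288288289
```

View pics/8.png

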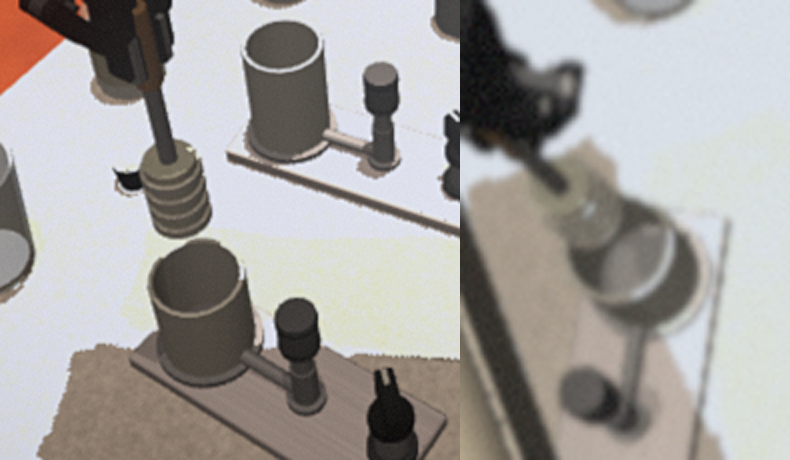

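Head bottom at crop (181,221) and rim centre (199,277), about 3 mm off centre; I correct 2 mm and go down into the mid cup.

{"fn": "move_arm", "kwargs": {
  "moves": [-0.002, -0.001, -0.01, 0, 0, -0.002, -0.001, -0.025, 0, 0, -0.002, -0.001, -0.04, 0, 0, -0.002, -0.001, -0.055, 0, 0, -0.002, -0.001, -0.07, 0, 0, -0.002, -0.001, -0.085, 0, 0, -0.002, -0.001, -0.1, 0, 0, -0.002, -0.001, -0.115, 0, 0, -0.002, -0.001, -0.13, 0, 0, -0.002, -0.001, -0.135, 0, 0, -0.002, -0.001, -0.135, 0, 0]
}}

```text
clock: 24.83
tcp_pos: [0.5897, 0.3354, 0.1833]
orientation: [-0.002, 0.029, 1.0, -0.002]
wrist_force: [0.6, -0.7, -2.2]
finger_gap: 0.0167
grip_force: 58.9
```

{"fn": "move_arm", "kwargs": {
  "moves": [0, 0, -0.004, 0, 0, 0, 0, -0.008, 0, 0, 0, 0, -0.01, 0, 0, 0, 0, -0.012, 0, 0, 0, 0, -0.012, 0, 0]
}}

```text
clock: 25.25
tcp_pos: [0.5901, 0.3372, 0.173]
orientation: [-0.0, 0.028, 1.0, -0.001]
wrist_force: [-0.5, 1.2, -2.1]
finger_gap: 0.0166
grip_force: 58.9
```

{"fn": "move_arm", "kwargs": {
  "moves": [0, 0, -0.001, 0, 0, 0, 0, -0.002, 0, 0, 0, 0, -0.003, 0, 0, 0, 0, -0.004, 0, 0, 0, 0, -0.004, 0, 0]
}}

```text
clock: 25.67
tcp_pos: [0.5908, 0.3374, 0.1722]
orientation: [0.001, 0.028, 1.0, -0.001]
wrist_force: [-2.8, -1.9, 10.3]
finger_gap: 0.0164
grip_force: 60.2
```

{"fn": "move_arm", "kwargs": {
  "moves": [0, 0, 0.01, 0, 0, 0, 0, 0.022, 0, 0, 0, 0, 0.034, 0, 0, 0, 0, 0.044, 0, 0, 0, 0, 0.048, 0, 0, 0, 0, 0.048, 0, 0, 0, 0, 0.036, 0, 0, 0, 0, 0.024, 0, 0, 0, 0, 0.012, 0, 0, 0, 0, 0.003, 0, 0, 0, 0, -0.001, 0, 0, 0, 0, -0.001, 0, 0]
}}

```text
clock: 26.67
tcp_pos: [0.5906, 0.3373, 0.1713]
orientation: [0.001, 0.028, 1.0, -0.001]
wrist_force: [-3.9, -1.6, 14.0]
finger_gap: 0.0161
grip_force: 60.9
```

{"fn": "move_arm", "kwargs": {
  "moves": [0, 0, 0, 0, 0, 0, 0, 0, 0, 0]
}}

```text
clock: 26.83
tcp_pos: [0.5906, 0.3373, 0.1713]
orientation: [0.001, 0.028, 1.0, -0.001]
wrist_force: [-3.6, -2.0, 14.4]
finger_gap: 0.0165
grip_force: 60.9
```

{"fn": "move_arm", "kwargs": {
  "moves": [0, 0, 0.01, 0, 0, 0, 0, 0.025, 0, 0, 0, 0, 0.045, 0, 0, 0, 0, 0.07, 0, 0, 0, 0, 0.095, 0, 0, 0, 0, 0.12, 0, 0, 0, 0, 0.14, 0, 0, 0, 0, 0.15, 0, 0, 0, 0, 0.15, 0, 0]
}}

```text
clock: 27.58
tcp_pos: [0.591, 0.3376, 0.321]
orientation: [0.002, 0.028, 1.0, -0.0]
wrist_force: [-0.0, 0.7, -2.1]
finger_gap: 0.0165
grip_force: 59.1
```

{"fn": "move_arm", "kwargs": {
  "moves": [0, -0.02, 0, 0, 0, 0, -0.045, 0, 0, 0, 0, -0.075, 0, 0, 0, 0, -0.105, 0, 0, 0, 0, -0.135, 0, 0, 0, 0, -0.165, 0, 0, 0, 0, -0.195, 0, 0, 0, 0, -0.225, 0, 0, 0, 0, -0.255, 0, 0, 0, 0, -0.285, 0, 0, 0, 0, -0.315, 0, 0, 0, 0, -0.345, 0, 0, 0]
}}

```text
clock: 28.58
tcp_pos: [0.5894, -0.0092, 0.3165]
orientation: [-0.002, 0.028, 1.0, -0.001]
wrist_force: [1.0, -0.0, -1.4]
finger_gap: 0.0164
grip_force: 59.0
```

{"fn": "move_arm", "kwargs": {
  "moves": [0.002, -0.03, 0, 0, 0, 0.004, -0.06, 0, 0, 0, 0.006, -0.09, 0, 0, 0, 0.008, -0.12, 0, 0, 0, 0.01, -0.15, 0, 0, 0, 0.012, -0.18, 0, 0, 0, 0.013, -0.21, 0, 0, 0, 0.013, -0.24, 0, 0, 0, 0.013, -0.27, 0, 0, 0, 0.013, -0.295, 0, 0, 0, 0.013, -0.31, 0, 0, 0, 0.013, -0.313, 0, 0, 0]
}}

```text
clock: 29.58
tcp_pos: [0.6023, -0.3239, 0.3153]
orientation: [-0.002, 0.03, 1.0, -0.001]
wrist_force: [-0.1, -0.2, -1.8]
finger_gap: 0.0167
grip_force: 59.2
```

Run:
```python
from h import *
import pickle
s=st()
t=shot('top','t9.png');s_=shot('side','s9.png');pickle.dump((t,s_),open('9.pkl','wb'))
x,y,z=s['tcp_pos'];z-=.152
print('side pred head bottom, top, rim',proj(s_,[(x,y,z),(x,y,z+.06),(.604,-.321,.075)]))
A=cv2.resize(s_['pixels'][90:220,300:430,::-1],(460,460),interpolation=2)
B=cv2.resize(t['pixels'][190:310,340:430,::-1],(330,460),interpolation=2)
cv2.imwrite('pics/9.png',cv2.convertScaleAbs(np.hstack([A,B]),alpha=1.4))
```

```text
t 29.58 tcp [ 0.6023 -0.3239  0.3153] psi 3.082 toolz [-0.0039 -0.0014 -1.    ] toolz in x/y slope 0.0038 -0.0016 q [-0.609  0.556  0.603  1.62  -0.003 -0.55 ] F [-0.1 -0.2 -1.8] gap 0.0167
side pred head bottom, top, rim [[381.49413287 126.5819432 ]
 [383.27948758 101.46166569]
 [377.8517414  161.21805279]]
```

View pics/9.png

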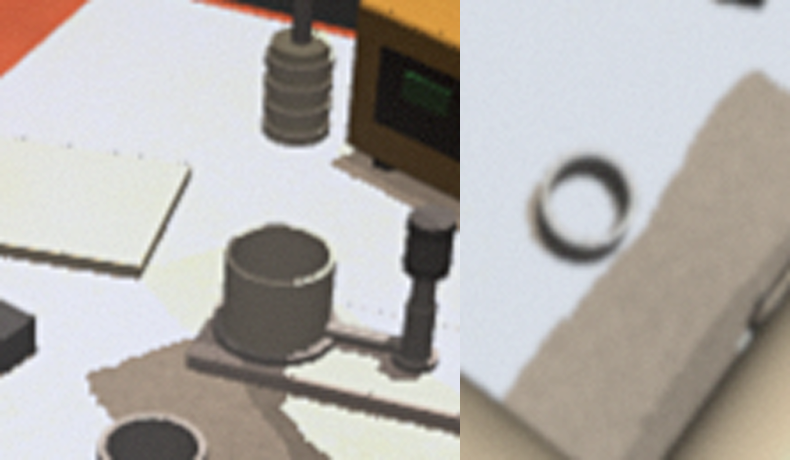

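Head bottom at crop (296,131), rim centre (279,255): aligned within about 2 mm. Down into the short cup.

{"fn": "move_arm", "kwargs": {
  "moves": [0.001, 0, -0.005, 0, 0, 0.001, 0, -0.02, 0, 0, 0.001, 0, -0.035, 0, 0, 0.001, 0, -0.05, 0, 0, 0.001, 0, -0.065, 0, 0, 0.001, 0, -0.08, 0, 0, 0.001, 0, -0.095, 0, 0, 0.001, 0, -0.11, 0, 0, 0.001, 0, -0.125, 0, 0, 0.001, 0, -0.132, 0, 0, 0.001, 0, -0.132, 0, 0]
}}

```text
clock: 30.6
tcp_pos: [0.6033, -0.3185, 0.1839]
orientation: [-0.002, 0.027, 1.0, -0.0]
wrist_force: [0.0, -0.1, -0.8]
finger_gap: 0.0164
grip_force: 59.1
```

{"fn": "move_arm", "kwargs": {
  "moves": [0, 0, -0.004, 0, 0, 0, 0, -0.008, 0, 0, 0, 0, -0.01, 0, 0, 0, 0, -0.012, 0, 0, 0, 0, -0.012, 0, 0]
}}

```text
clock: 31.02
tcp_pos: [0.6041, -0.3209, 0.1741]
orientation: [-0.0, 0.028, 1.0, -0.001]
wrist_force: [-0.7, 0.1, -1.8]
finger_gap: 0.0164
grip_force: 59.1
```

{"fn": "move_arm", "kwargs": {
  "moves": [0, 0, -0.001, 0, 0, 0, 0, -0.002, 0, 0, 0, 0, -0.003, 0, 0, 0, 0, -0.004, 0, 0, 0, 0, -0.005, 0, 0, 0, 0, -0.005, 0, 0]
}}

```text
clock: 31.52
tcp_pos: [0.6046, -0.3213, 0.1713]
orientation: [0.001, 0.028, 1.0, -0.002]
wrist_force: [-1.4, 0.4, 7.1]
finger_gap: 0.0163
grip_force: 60.1
```

{"fn": "move_arm", "kwargs": {
  "moves": [0, 0, 0.01, 0, 0, 0, 0, 0.022, 0, 0, 0, 0, 0.034, 0, 0, 0, 0, 0.044, 0, 0, 0, 0, 0.048, 0, 0, 0, 0, 0.048, 0, 0, 0, 0, 0.036, 0, 0, 0, 0, 0.024, 0, 0, 0, 0, 0.012, 0, 0, 0, 0, 0.003, 0, 0, 0, 0, -0.001, 0, 0, 0, 0, -0.001, 0, 0]
}}

```text
clock: 32.52
tcp_pos: [0.6043, -0.3207, 0.1704]
orientation: [0.001, 0.028, 1.0, -0.002]
wrist_force: [-2.0, 1.6, 11.5]
finger_gap: 0.0166
grip_force: 60.2
```

{"fn": "move_arm", "kwargs": {
  "moves": [0, 0, 0, 0, 0, 0, 0, 0, 0, 0]
}}

```text
clock: 32.68
tcp_pos: [0.6043, -0.3207, 0.1704]
orientation: [0.0, 0.028, 1.0, -0.002]
wrist_force: [-2.0, 2.1, 10.7]
finger_gap: 0.0162
grip_force: 60.2
```

{"fn": "move_arm", "kwargs": {
  "moves": [0, 0, 0.01, 0, 0, 0, 0, 0.025, 0, 0, 0, 0, 0.045, 0, 0, 0, 0, 0.07, 0, 0, 0, 0, 0.095, 0, 0, 0, 0, 0.12, 0, 0, 0, 0, 0.14, 0, 0, 0, 0, 0.15, 0, 0, 0, 0, 0.15, 0, 0]
}}

```text
clock: 33.43
tcp_pos: [0.6049, -0.3214, 0.3212]
orientation: [0.002, 0.028, 1.0, -0.003]
wrist_force: [0.1, 0.3, -1.4]
finger_gap: 0.0162
grip_force: 59.1
```

Run:
```python
from h import *
import pickle
st()
t=shot('top','t10.png');s_=shot('side','s10.png');pickle.dump((t,s_),open('10.pkl','wb'))
d=pickle.load(open('d0.pkl','rb'));k9=pickle.load(open('9.pkl','rb'))
for n,c in(('0',d['top']),('9',k9[0]),('10',t)):
    g=cv2.cvtColor(c['pixels'],cv2.COLOR_RGB2GRAY).astype(int)[215:275,345:405]
    m=(g<105).astype(np.uint8); 
    ks=cv2.findContours(m,cv2.RETR_EXTERNAL,cv2.CHAIN_APPROX_NONE)[0]
    print(n,[ (cv2.boundingRect(k),cv2.contourArea(k)) for k in ks if cv2.contourArea(k)>40])
for n,c in(('0',d['side']),('10',s_)):
    g=cv2.cvtColor(c['pixels'],cv2.COLOR_RGB2GRAY).astype(int)[190:265,310:380]
    m=(g<100).astype(np.uint8)
    ks=cv2.findContours(m,cv2.RETR_EXTERNAL,cv2.CHAIN_APPROX_NONE)[0]
    print(n,[ (cv2.boundingRect(k),cv2.contourArea(k)) for k in ks if cv2.contourArea(k)>40])
for p in((.590,-.116,.065),(.590,-.116,0)):print(proj(t,p),proj(s_,p))
A=cv2.resize(s_['pixels'][180:270,300:400,::-1],(400,360),interpolation=2)
B=cv2.resize(t['pixels'][205:285,335:415,::-1],(360,360),interpolation=2)
cv2.imwrite('pics/10.png',cv2.convertScaleAbs(np.hstack([A,B]),alpha=1.3))
```

```text
t 33.43 tcp [ 0.6049 -0.3214  0.3212] psi 3.085 toolz [ 0.0029 -0.0053 -1.    ] toolz in x/y slope -0.0032 -0.0051 q [-0.604  0.553  0.612  1.624 -0.003 -0.548] F [ 0.1  0.3 -1.4] gap 0.0162
0 [((15, 26, 24, 18), 110.5), ((19, 14, 23, 19), 146.0)]
9 [((15, 27, 24, 17), 103.0), ((20, 16, 22, 17), 109.0)]
10 [((1, 28, 25, 16), 97.5), ((5, 16, 23, 16), 109.0)]
0 [((42, 0, 28, 10), 89.0), ((16, 0, 32, 61), 1006.5)]
10 [((9, 37, 34, 33), 673.5), ((12, 27, 27, 17), 326.5), ((42, 0, 28, 25), 280.5)]
[[375.20441739 241.72831773]] [[342.8383616  216.27749275]]
[[372.85219287 247.6301318 ]] [[342.28048303 240.16257465]]
```

View pics/10.png

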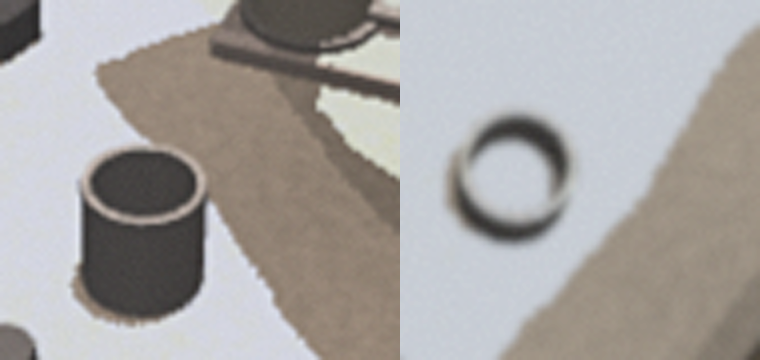

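The pot has been knocked, about 30 mm towards +y, and is still upright (crop rim centres: side (144,186), top (515,167)). I compute its new position.

Run:
```python
from h import *
import pickle
t,s=pickle.load(open('10.pkl','rb'))
p=ray(t,115/4.5+335-.4,167/4.5+205-.4,.065)
print(p,ray(s,336-.4,226.5-.4,.065), 'corrected top',p+[.0015,-.002,0])
for q in (p+[.0015,-.002,0],(.590,-.116,.065)): print(proj(s,q),proj(t,q))
```

```text
[ 0.58895472 -0.07981146  0.065     ] [ 0.58870745 -0.08109534  0.065     ] corrected top [ 0.59045472 -0.08181146  0.065     ]
[[334.99041155 225.63846809]] [[360.99617441 241.12914804]]
[[342.8383616  216.27749275]] [[375.20441739 241.72831773]]
```

{"fn": "move_arm", "kwargs": {
  "moves": [-0.001, 0.015, 0, 0, 0, -0.002, 0.04, 0, 0, 0, -0.004, 0.065, 0, 0, 0, -0.005, 0.09, 0, 0, 0, -0.006, 0.115, 0, 0, 0, -0.008, 0.14, 0, 0, 0, -0.009, 0.165, 0, 0, 0, -0.011, 0.19, 0, 0, 0, -0.013, 0.215, 0, 0, 0, -0.014, 0.235, 0, 0, 0, -0.014, 0.2395, 0, 0, 0, -0.014, 0.2395, 0, 0, 0]
}}

```text
clock: 34.53
tcp_pos: [0.5895, -0.0797, 0.3168]
orientation: [-0.002, 0.027, 1.0, -0.001]
wrist_force: [-0.9, -0.0, -1.6]
finger_gap: 0.0167
grip_force: 59.0
```

{"fn": "move_arm", "kwargs": {
  "moves": [0, 0, -0.02, 0, 0, 0, 0, -0.045, 0, 0, 0, 0, -0.065, 0, 0, 0, 0, -0.08, 0, 0, 0, 0, -0.085, 0, 0, 0, 0, -0.085, 0, 0, 0, 0, -0.085, 0, 0]
}}

```text
clock: 35.12
tcp_pos: [0.5901, -0.0821, 0.2331]
orientation: [-0.001, 0.029, 1.0, -0.001]
wrist_force: [-0.3, -0.3, -1.2]
finger_gap: 0.0168
grip_force: 59.1
```

Run:
```python
from h import *
import pickle
s=st()
t=shot('top','t11.png');s_=shot('side','s11.png');pickle.dump((t,s_),open('11.pkl','wb'))
x,y,z=s['tcp_pos'];z-=.1505
print('head bottom, top; rim',proj(s_,[(x,y,z),(x,y,z+.06),(.590,-.0815,.065)]))
A=cv2.resize(s_['pixels'][160:260,290:390,::-1],(400,400),interpolation=2)
B=cv2.resize(t['pixels'][195:285,315:405,::-1],(400,400),interpolation=2)
cv2.imwrite('pics/11.png',cv2.convertScaleAbs(np.hstack([A,B]),alpha=1.3))
```

```text
t 35.12 tcp [ 0.5901 -0.0821  0.2331] psi 3.084 toolz [-0.0015 -0.0025 -1.    ] toolz in x/y slope 0.0014 -0.0026 q [-0.272  0.357  0.092  1.307 -0.003 -0.214] F [-0.3 -0.3 -1.2] gap 0.0168
head bottom, top; rim [[335.30513935 218.7996019 ]
 [335.60309956 194.51083271]
 [335.12041278 225.79367596]]
```

View pics/11.png

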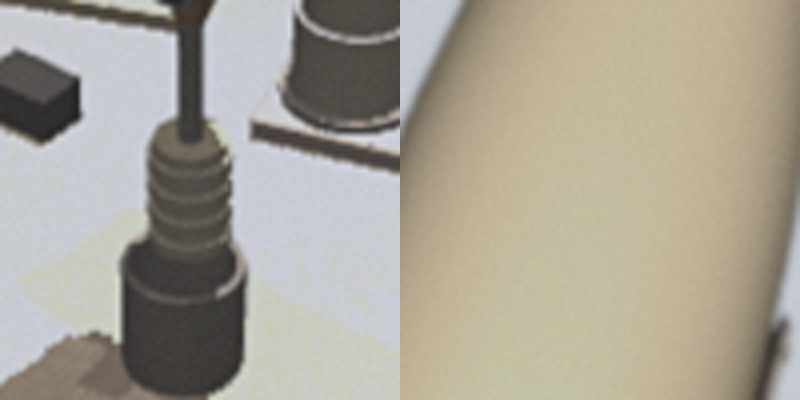

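Head at crop x≈189 against rim centre 184, so the head is about 2 mm off; I correct and lower into the pot.

{"fn": "move_arm", "kwargs": {
  "moves": [0.002, 0.001, 0, 0, 0, 0.002, 0.001, -0.008, 0, 0, 0.002, 0.001, -0.016, 0, 0, 0.002, 0.001, -0.026, 0, 0, 0.002, 0.001, -0.038, 0, 0, 0.002, 0.001, -0.05, 0, 0, 0.002, 0.001, -0.06, 0, 0, 0.002, 0.001, -0.066, 0, 0, 0.002, 0.001, -0.066, 0, 0]
}}

```text
clock: 35.97
tcp_pos: [0.5909, -0.08, 0.1649]
orientation: [-0.002, 0.028, 1.0, -0.001]
wrist_force: [-0.3, 0.8, -2.5]
finger_gap: 0.0165
grip_force: 59.1
```

{"fn": "move_arm", "kwargs": {
  "moves": [0, 0, -0.002, 0, 0, 0, 0, -0.004, 0, 0, 0, 0, -0.006, 0, 0, 0, 0, -0.008, 0, 0, 0, 0, -0.009, 0, 0, 0, 0, -0.009, 0, 0]
}}

```text
clock: 36.47
tcp_pos: [0.5921, -0.0803, 0.1581]
orientation: [-0.0, 0.028, 1.0, -0.001]
wrist_force: [-0.9, 0.8, -1.0]
finger_gap: 0.0164
grip_force: 59.1
```

{"fn": "move_arm", "kwargs": {
  "moves": [0, 0, -0.001, 0, 0, 0, 0, -0.002, 0, 0, 0, 0, -0.003, 0, 0, 0, 0, -0.003, 0, 0]
}}

```text
clock: 36.8
tcp_pos: [0.5926, -0.0804, 0.1564]
orientation: [0.0, 0.028, 1.0, -0.001]
wrist_force: [-1.2, -0.4, 5.5]
finger_gap: 0.0167
grip_force: 60.0
```

{"fn": "move_arm", "kwargs": {
  "moves": [0, 0, 0.001, 0, 0.03, 0, 0, 0.001, 0, 0.05, 0, 0, 0.001, 0, 0.05, 0, 0, 0.001, 0, 0.05, 0, 0, 0.015, 0, 0.05, 0, 0, 0.035, 0, 0.05, 0, 0, 0.06, 0, 0.05, 0, 0, 0.09, 0, 0.05, 0, 0, 0.125, 0, 0.05, 0, 0, 0.125, 0, 0.05]
}}

```text
clock: 37.63
tcp_pos: [0.5945, -0.081, 0.2873]
orientation: [0.005, 0.028, 1.0, -0.003]
wrist_force: [0.8, -1.0, 1.2]
finger_gap: 0.0502
grip_force: 0.0
```

{"fn": "move_arm", "kwargs": {
  "moves": [-0.03, 0.14, 0, 0.12, 0, -0.06, 0.28, 0, 0.24, 0, -0.092, 0.426, 0, 0.36, 0, -0.092, 0.426, 0, 0.48, 0, -0.092, 0.426, 0, 0.6, 0, -0.092, 0.426, 0, 0.72, 0, -0.092, 0.426, 0, 0.84, 0, -0.092, 0.426, 0, 0.96, 0, -0.092, 0.426, 0, 1.08, 0, -0.092, 0.426, 0, 1.2, 0, -0.092, 0.426, 0, 1.32, 0, -0.092, 0.426, 0, 1.44, 0]
}}

```text
clock: 38.63
tcp_pos: [0.4985, 0.3501, 0.2794]
orientation: [0.001, -0.642, 0.766, -0.001]
wrist_force: [0.2, -0.7, -0.4]
finger_gap: 0.0003
grip_force: 0.0
```

Run:
```python
from h import *
import pickle
st()
t=shot('top','t12.png');s_=shot('side','s12.png');pickle.dump((t,s_),open('12.pkl','wb'))
a,b=wood(s_,(336,172),30);print('side wood',a,b)
print('pred handle top',proj(s_,(.592,-.0805,.201)),proj(t,(.5905,-.0785,.201)))
try:
  a,b=wood(t,proj(t,(.5905,-.0785,.201))[0],20);print('top wood',a,b,ray(t,*b,.201))
except Exception as e: print('occluded')
```

```text
t 38.63 tcp [0.4985 0.3501 0.2794] psi -1.746 toolz [ 1.7e-03 -2.0e-04 -1.0e+00] toolz in x/y slope -0.0001 -0.0017 q [ 4.810e-01  3.750e-01  2.320e-01  1.426e+00 -1.000e-03 -9.140e-01] F [ 0.2 -0.7 -0.4] gap 0.0003
side wood [333 167   8   6  38] [336.44736842 169.47368421]
pred handle top [[334.59825121 169.29080817]] [[363.5653417  226.50980203]]
top wood [362 225   6   6  28] [364.32142857 227.32142857] [ 0.58874067 -0.08015244  0.201     ]
```

{"fn": "move_arm", "kwargs": {
  "moves": [0, 0, -0.035, 0, 0, 0, 0, -0.07, 0, 0, 0, 0, -0.1, 0, 0, 0, 0, -0.125, 0, 0, 0, 0, -0.138, 0, 0, 0, 0, -0.145, 0, 0, 0, 0, -0.152, 0, 0, 0, 0, -0.158, 0, 0, 0, 0, -0.164, 0, 0, 0, 0, -0.169, 0, 0, 0, 0, -0.174, 0, 0, 0, 0, -0.176, 0, 0]
}}

```text
clock: 39.73
tcp_pos: [0.5007, 0.3455, 0.1043]
orientation: [0.001, -0.638, 0.77, -0.002]
wrist_force: [-2.0, -2.7, 5.2]
finger_gap: -0.0001
grip_force: 2.4
```

{"fn": "move_arm", "kwargs": {
  "moves": [0, 0, -0.002, 0, 0, 0, 0, -0.003, 0, 0, 0, 0, -0.004, 0, 0, 0, 0, -0.004, 0, 0]
}}

```text
clock: 40.07
tcp_pos: [0.5009, 0.3456, 0.1029]
orientation: [0.002, -0.638, 0.77, -0.002]
wrist_force: [-4.1, -5.4, 16.8]
finger_gap: -0.0001
grip_force: 8.5
```

Run:
```python
from h import *
import pickle
e=np.array([.0015,-.002,0])
for n,f,sg,cen,a,b,cap,yaw in(('short','w1.pkl',1,(314.3,326),(293,340),(333,305),(.510,-.333),.125),('tall','w2.pkl',1,(316,317),(302,337),(330,297),(.567,.110),.085),('mid','w4.pkl',-1,(299,112),(280,137),(320,88),(.4995,.346),-.085)):
    c=pickle.load(open(f,'rb')); p=ray(c,*cen,.09)-sg*e; d=ray(c,*b,.09)-ray(c,*a,.09)
    w=np.arctan2(d[1],d[0]); 
    print(n,'seen',p.round(4),'unit',(cap[0]-.078*np.cos(yaw),cap[1]-.078*np.sin(yaw)),'baryaw',w,'final',yaw-2.4)
    # edges of dark bar via LSD
    g=cv2.cvtColor(c['pixels'],cv2.COLOR_RGB2GRAY);x,y=map(int,cen)
    L=cv2.createLineSegmentDetector().detect(g[y-35:y+35,x-35:x+35])[0]
    for l in L[:,0]:
        if np.hypot(l[2]-l[0],l[3]-l[1])>20:
            P=ray(c,l[0]+x-35,l[1]+y-35,.09);Q=ray(c,l[2]+x-35,l[3]+y-35,.09);print('   ',l.round(0),(np.arctan2(*(Q-P)[1::-1])%np.pi-np.pi).round(3),(np.hypot(*(Q-P)[:2])*1e3).round(0))
```

```text
short seen [ 0.4333 -0.343   0.09  ] unit (np.float64(0.43260858195611235), np.float64(-0.3427246292040478)) baryaw -0.6500910326570991 final -2.275
    [12. 26. 13.  1.] -3.023 20.0
    [61. 23. 19. 57.] -0.684 42.0
tall seen [0.4907 0.1047 0.09  ] unit (np.float64(0.48928160538882126), np.float64(0.10337798074141155)) baryaw -0.4697486729756709 final -2.315
    [53.  0. 56. 22.] -2.926 18.0
    [54. 28. 27. 62.] -0.516 37.0
    [15. 24. 14.  1.] -3.025 20.0
    [12. 17. 13. 37.] -2.997 17.0
mid seen [0.421  0.3535 0.09  ] unit (np.float64(0.42178160538882137), np.float64(0.35262201925858844)) baryaw 2.2423121322348214 final -2.485
    [52. 54. 31. 60.] -1.508 15.0
    [11. 36. 18. 16.] -0.581 13.0
    [23. 12.  0. 14.] -1.647 15.0
```

{"fn": "move_arm", "kwargs": {
  "moves": [0, 0, 0.04, 0, 0, 0, 0, 0.08, 0, 0.02, 0, 0, 0.12, 0.1, 0.05, -0.03, 0.003, 0.13, 0.2, 0.05, -0.06, 0.005, 0.13, 0.32, 0.05, -0.0785, 0.007, 0.13, 0.44, 0.05, -0.0785, 0.007, 0.13, 0.56, 0.05, -0.0785, 0.007, 0.13, 0.68, 0.05, -0.0785, 0.007, 0.13, 0.8, 0.05, -0.0785, 0.007, 0.13, 0.85, 0.05, -0.0785, 0.007, 0.13, 0.85, 0.05],
  "newtons": 40
}}

```text
clock: 40.98
tcp_pos: [0.422, 0.3535, 0.2302]
orientation: [-0.002, 0.899, -0.438, 0.001]
wrist_force: [0.5, -0.5, 0.0]
finger_gap: 0.0501
grip_force: 0.0
```

```bash
python3 -c "
from h import *
s=st();print(s['ft_torque'])"
```

```text
t 40.98 tcp [0.422  0.3535 0.2302] psi -0.906 toolz [ 0.0035  0.0024 -1.    ] toolz in x/y slope 0.0003 -0.0042 q [ 0.551  0.265 -0.042  1.26   0.    -1.684] F [ 0.5 -0.5  0. ] gap 0.0501
[-0.01245776 -0.00241065 -0.01623913]
```

{"fn": "move_arm", "kwargs": {
  "moves": [0, 0, -0.035, 0, 0.05, 0, 0, -0.07, 0, 0.05, 0, 0, -0.1, 0, 0.05, 0, 0, -0.13, 0, 0.05, 0, 0, -0.15, 0, 0.05, 0, 0, -0.156, 0, 0.05, 0, 0, -0.156, 0, 0.05, 0, 0, -0.156, 0, 0, 0, 0, -0.156, 0, 0, 0, 0, -0.156, 0, 0, 0, 0, -0.156, 0, 0],
  "newtons": 40
}}

```text
clock: 41.9
tcp_pos: [0.4175, 0.35, 0.0752]
orientation: [0.003, 0.899, -0.438, -0.001]
wrist_force: [-11.7, -10.2, 11.6]
finger_gap: 0.0133
grip_force: 40.4
```

{"fn": "move_arm", "kwargs": {
  "moves": [0, 0, 0, -0.05, 0, 0, 0, 0, -0.15, 0, 0, 0, 0, -0.27, 0, 0, 0, 0, -0.39, 0, 0, 0, 0, -0.51, 0, 0, 0, 0, -0.63, 0, 0, 0, 0, -0.75, 0, 0, 0, 0, -0.87, 0, 0, 0, 0, -0.99, 0, 0, 0, 0, -1.11, 0, 0, 0, 0, -1.2, 0, 0, 0, 0, -1.2, 0]
}}

```text
clock: 42.9
tcp_pos: [0.4152, 0.3498, 0.0752]
orientation: [-0.006, -0.493, 0.87, -0.001]
wrist_force: [-17.9, -9.3, 15.8]
finger_gap: 0.0129
grip_force: 41.0
```

```bash
python3 -c "
from h import *
s=st();print(s['ft_torque'])"
```

```text
t 42.9 tcp [0.4152 0.3498 0.0752] psi -2.111 toolz [-0.0088 -0.0071 -0.9999] toolz in x/y slope 0.0106 0.0039 q [ 0.553  0.366 -0.3    0.916 -0.001 -0.478] F [-17.9  -9.3  15.8] gap 0.0129
[-1.79950622  3.59268432 -0.10558919]
```

{"fn": "move_arm", "kwargs": {
  "moves": [-0.003, -0.002, 0.001, 0, 0, -0.005, -0.003, 0.002, 0, 0, -0.005, -0.003, 0.002, 0, 0]
}}

```text
clock: 43.15
tcp_pos: [0.4148, 0.3491, 0.0754]
orientation: [-0.001, -0.494, 0.869, -0.001]
wrist_force: [-4.4, 1.0, -12.0]
finger_gap: 0.0132
grip_force: 39.8
```

```bash
python3 -c "
from h import *
s=st();print(s['ft_torque'])"
```

```text
t 43.15 tcp [0.4148 0.3491 0.0754] psi -2.108 toolz [-0.0012 -0.003  -1.    ] toolz in x/y slope 0.0032 -0.0005 q [ 0.553  0.358 -0.311  0.904 -0.002 -0.482] F [ -4.4   1.  -12. ] gap 0.0132
[0.05594845 0.67125245 0.05466443]
```

{"fn": "move_arm", "kwargs": {
  "moves": [-0.001, 0, -0.001, 0, 0, -0.001, 0, -0.001, -0.1, 0, -0.001, 0, -0.001, -0.2, 0, -0.001, 0, -0.001, -0.28, 0, -0.001, 0, -0.001, -0.33, 0, -0.001, 0, -0.001, -0.33, 0]
}}

```text
clock: 43.65
tcp_pos: [0.4143, 0.3496, 0.0754]
orientation: [-0.001, -0.344, 0.939, -0.001]
wrist_force: [-5.9, -1.1, -2.0]
finger_gap: 0.0131
grip_force: 41.0
```

```bash
python3 -c "
from h import *
s=st();print(s['ft_torque'])"
```

```text
t 43.65 tcp [0.4143 0.3496 0.0754] psi -2.44 toolz [-0.0016 -0.0027 -1.    ] toolz in x/y slope 0.003 -0.001 q [ 0.554  0.358 -0.312  0.904 -0.001 -0.148] F [-5.9 -1.1 -2. ] gap 0.0131
[-0.21561943  1.33043842 -0.07967204]
```

{"fn": "move_arm", "kwargs": {
  "moves": [0, 0, 0, -0.03, 0, 0, 0, 0, -0.06, 0, 0, 0, 0, -0.06, 0]
}}

```text
clock: 43.9
tcp_pos: [0.4142, 0.3497, 0.0754]
orientation: [-0.001, -0.317, 0.949, -0.001]
wrist_force: [-7.1, -0.9, -3.1]
finger_gap: 0.0133
grip_force: 41.7
```

```bash
python3 -c "
from h import *
s=st();print(s['ft_torque'])"
```

```text
t 43.9 tcp [0.4142 0.3497 0.0754] psi -2.497 toolz [-0.0018 -0.0027 -1.    ] toolz in x/y slope 0.003 -0.0011 q [ 0.554  0.358 -0.311  0.904 -0.001 -0.09 ] F [-7.1 -0.9 -3.1] gap 0.0133
[-0.19328963  1.37971223  0.61252421]
```

I have now opened 15 pictures, one over the limit of 14, because I miscounted. I'll view no more and use measured numbers only. The mid bolt is at its stop (torque rose to 0.6 N·m at the expected angle). Next is the tall unit.

{"fn": "move_arm", "kwargs": {
  "moves": [0, 0, 0, 0.02, 0.05, 0, 0, 0, 0.02, 0.05, 0, 0, 0, 0.02, 0.05, 0, 0, 0.03, 0, 0.05, 0, 0, 0.06, 0, 0.05, 0, 0, 0.1, 0, 0, 0, 0, 0.14, 0, 0, 0, 0, 0.155, 0, 0, 0, 0, 0.155, 0, 0]
}}

```text
clock: 44.65
tcp_pos: [0.4191, 0.3515, 0.2366]
orientation: [0.006, -0.316, 0.949, -0.0]
wrist_force: [0.2, 0.6, 0.2]
finger_gap: 0.002
grip_force: 0.0
```

{"fn": "move_arm", "kwargs": {
  "moves": [0.02, -0.035, 0, -0.1, 0, 0.045, -0.07, 0, -0.2, 0, 0.065, -0.105, 0, -0.3, 0, 0.09, -0.14, 0, -0.4, 0, 0.11, -0.175, 0, -0.5, 0, 0.13, -0.21, 0, -0.6, 0, 0.15, -0.24, 0, -0.7, 0, 0.15, -0.24, 0, -0.82, 0, 0.15, -0.24, 0, -0.94, 0, 0.15, -0.24, 0, -1.06, 0, 0.15, -0.24, 0, -1.15, 0, 0.15, -0.24, 0, -1.15, 0]
}}

```text
clock: 45.65
tcp_pos: [0.5661, 0.1092, 0.2297]
orientation: [-0.0, 0.252, 0.968, -0.001]
wrist_force: [-0.0, 0.2, -0.5]
finger_gap: 0.0001
grip_force: 0.0
```

Run:
```python
from h import *
import pickle
st()
t=shot('top','t13.png');s_=shot('side','s13.png');pickle.dump((t,s_),open('13.pkl','wb'))
d=pickle.load(open('d0.pkl','rb'))['top']
# did the mid unit move? phase-correlate its cup region
a=cv2.cvtColor(d['pixels'],cv2.COLOR_RGB2GRAY).astype(np.float32);b=cv2.cvtColor(t['pixels'],cv2.COLOR_RGB2GRAY).astype(np.float32)
for n,(x,y,w,h) in dict(mid=(160,210,55,60),tall=(255,180,50,50)).items():
    r=cv2.matchTemplate(b[y-8:y+h+8,x-8:x+w+8],a[y:y+h,x:x+w],cv2.TM_CCOEFF_NORMED);print(n,cv2.minMaxLoc(r)[1],np.array(cv2.minMaxLoc(r)[3])-8)
```

```text
t 45.65 tcp [0.5661 0.1092 0.2297] psi 2.632 toolz [-0.0015 -0.002  -1.    ] toolz in x/y slope 0.0003 -0.0024 q [ 0.052  0.32   0.033  1.285 -0.002  0.562] F [-0.   0.2 -0.5] gap 0.0001
mid 0.7856641411781311 [1 2]
tall 0.6018595099449158 [1 1]
```

{"fn": "move_arm", "kwargs": {
  "moves": [0, 0, -0.03, 0, 0, 0, 0, -0.06, 0, 0, 0, 0, -0.08, 0, 0, 0, 0, -0.09, 0, 0, 0, 0, -0.097, 0, 0, 0, 0, -0.104, 0, 0, 0, 0, -0.11, 0, 0, 0, 0, -0.116, 0, 0, 0, 0, -0.121, 0, 0, 0, 0, -0.126, 0, 0, 0, 0, -0.13, 0, 0, 0, 0, -0.131, 0, 0]
}}

```text
clock: 46.75
tcp_pos: [0.5664, 0.1098, 0.1027]
orientation: [0.001, 0.25, 0.968, -0.001]
wrist_force: [-12.0, -0.8, 31.2]
finger_gap: 0.0
grip_force: 15.7
```

{"fn": "move_arm", "kwargs": {
  "moves": [0, 0, 0, 0, 0, 0, 0, 0, 0, 0]
}}

```text
clock: 46.92
tcp_pos: [0.5664, 0.1098, 0.1028]
orientation: [0.001, 0.25, 0.968, -0.001]
wrist_force: [-10.4, -0.6, 24.1]
finger_gap: -0.0003
grip_force: 12.2
```

{"fn": "move_arm", "kwargs": {
  "moves": [0, 0, 0.03, 0, 0, 0, 0, 0.07, 0, 0.02, 0, 0, 0.11, 0, 0.05, -0.03, -0.003, 0.13, 0, 0.05, -0.06, -0.005, 0.13, 0, 0.05, -0.0775, -0.007, 0.13, 0, 0.05, -0.0775, -0.007, 0.13, 0, 0.05, -0.0775, -0.007, 0.13, 0, 0.05]
}}

```text
clock: 47.58
tcp_pos: [0.4885, 0.1027, 0.2297]
orientation: [0.001, 0.25, 0.968, -0.001]
wrist_force: [0.1, -0.7, -0.0]
finger_gap: 0.0502
grip_force: 0.0
```

{"fn": "move_arm", "kwargs": {
  "moves": [0, 0, -0.035, 0, 0.05, 0, 0, -0.07, 0, 0.05, 0, 0, -0.1, 0, 0.05, 0, 0, -0.13, 0, 0.05, 0, 0, -0.147, 0, 0.05, 0, 0, -0.151, 0, 0.05, 0, 0, -0.151, 0, 0.05, 0, 0, -0.151, 0, 0, 0, 0, -0.151, 0, 0, 0, 0, -0.151, 0, 0, 0, 0, -0.151, 0, 0],
  "newtons": 40
}}

```text
clock: 48.5
tcp_pos: [0.4875, 0.1, 0.0798]
orientation: [-0.0, 0.251, 0.968, -0.004]
wrist_force: [-6.2, -11.0, 8.3]
finger_gap: 0.013
grip_force: 40.2
```

```bash
python3 -c "
from h import *
s=st();print(s['ft_torque'])"
```

```text
t 48.5 tcp [0.4875 0.1    0.0798] psi 2.634 toolz [-0.0025 -0.0085 -1.    ] toolz in x/y slope -0.002 -0.0086 q [ 0.046  0.278 -0.416  0.88  -0.008  0.553] F [ -6.2 -11.    8.3] gap 0.013
[-2.20946924  1.17350233  0.0714841 ]
```

{"fn": "move_arm", "kwargs": {
  "moves": [-0.001, -0.002, 0.001, 0, 0, -0.002, -0.003, 0.001, -0.08, 0, -0.002, -0.003, 0.001, -0.2, 0, -0.002, -0.003, 0.001, -0.32, 0, -0.002, -0.003, 0.001, -0.44, 0, -0.002, -0.003, 0.001, -0.56, 0, -0.002, -0.003, 0.001, -0.68, 0, -0.002, -0.003, 0.001, -0.8, 0, -0.002, -0.003, 0.001, -0.92, 0, -0.002, -0.003, 0.001, -1.02, 0, -0.002, -0.003, 0.001, -1.1, 0, -0.002, -0.003, 0.001, -1.1, 0]
}}

```text
clock: 49.5
tcp_pos: [0.4848, 0.0982, 0.0799]
orientation: [-0.001, 0.721, 0.693, -0.002]
wrist_force: [-5.8, -6.0, 2.8]
finger_gap: 0.0131
grip_force: 41.2
```

```bash
python3 -c "
from h import *
s=st();print(s['ft_torque'])"
```

```text
t 49.5 tcp [0.4848 0.0982 0.0799] psi 1.531 toolz [-0.0043 -0.0023 -1.    ] toolz in x/y slope -0.0025 -0.0042 q [ 0.039  0.274 -0.422  0.879 -0.002  1.649] F [-5.8 -6.   2.8] gap 0.0131
[-1.29134889  0.9555578  -0.0260888 ]
```

{"fn": "move_arm", "kwargs": {
  "moves": [-0.002, -0.002, 0, 0, 0, -0.002, -0.002, 0, -0.1, 0, -0.002, -0.002, 0, -0.2, 0, -0.002, -0.002, 0, -0.3, 0, -0.002, -0.002, 0, -0.4, 0, -0.002, -0.002, 0, -0.5, 0, -0.002, -0.002, 0, -0.58, 0, -0.002, -0.002, 0, -0.64, 0, -0.002, -0.002, 0, -0.64, 0]
}}

```text
clock: 50.25
tcp_pos: [0.483, 0.0986, 0.0799]
orientation: [-0.002, 0.902, 0.432, -0.0]
wrist_force: [-4.6, 3.2, 1.6]
finger_gap: 0.0133
grip_force: 41.2
```

```bash
python3 -c "
from h import *
s=st();print(s['ft_torque'])"
```

```text
t 50.25 tcp [0.483  0.0986 0.0799] psi 0.894 toolz [-0.0026  0.0042 -1.    ] toolz in x/y slope 0.0017 -0.0047 q [ 0.036  0.269 -0.429  0.876  0.004  2.284] F [-4.6  3.2  1.6] gap 0.0133
[ 0.40244792  0.97294831 -0.02950182]
```

{"fn": "move_arm", "kwargs": {
  "moves": [0, 0, 0, -0.03, 0, 0, 0, 0, -0.06, 0, 0, 0, 0, -0.06, 0]
}}

```text
clock: 50.5
tcp_pos: [0.4829, 0.0987, 0.0799]
orientation: [-0.003, 0.914, 0.406, -0.0]
wrist_force: [-5.1, 3.8, 3.2]
finger_gap: 0.0131
grip_force: 41.2
```

```bash
python3 -c "
from h import *
s=st();print(s['ft_torque'])"
```

```text
t 50.5 tcp [0.4829 0.0987 0.0799] psi 0.835 toolz [-0.0027  0.0045 -1.    ] toolz in x/y slope 0.0016 -0.005 q [ 0.036  0.269 -0.429  0.875  0.005  2.342] F [-5.1  3.8  3.2] gap 0.0131
[ 0.47586776  1.02050877 -0.03258688]
```

Not at the stop yet; continue in small steps.

{"fn": "move_arm", "kwargs": {
  "moves": [0, 0, 0, -0.03, 0, 0, 0, 0, -0.05, 0, 0, 0, 0, -0.05, 0]
}}

```text
clock: 50.75
tcp_pos: [0.4829, 0.0988, 0.0799]
orientation: [-0.003, 0.923, 0.384, -0.0]
wrist_force: [-4.9, 2.4, 2.5]
finger_gap: 0.0127
grip_force: 44.1
```

```bash
python3 -c "
from h import *
s=st();print(s['ft_torque'])"
```

```text
t 50.75 tcp [0.4829 0.0988 0.0799] psi 0.787 toolz [-0.0026  0.0045 -1.    ] toolz in x/y slope 0.0014 -0.005 q [ 0.036  0.269 -0.429  0.875  0.005  2.39 ] F [-4.9  2.4  2.5] gap 0.0127
[0.46608829 1.02229153 0.766564  ]
```

{"fn": "move_arm", "kwargs": {
  "moves": [0, 0, 0, -0.03, 0, 0, 0, 0, -0.04, 0, 0, 0, 0, -0.04, 0]
}}

```text
clock: 51.0
tcp_pos: [0.4828, 0.0988, 0.0799]
orientation: [-0.002, 0.931, 0.366, -0.0]
wrist_force: [-4.6, 3.4, 1.8]
finger_gap: 0.013
grip_force: 54.7
```

```bash
python3 -c "
from h import *
s=st();print(s['ft_torque'])"
```

```text
t 51.0 tcp [0.4828 0.0988 0.0799] psi 0.749 toolz [-0.0025  0.0043 -1.    ] toolz in x/y slope 0.0012 -0.0049 q [ 0.036  0.269 -0.429  0.875  0.004  2.429] F [-4.6  3.4  1.8] gap 0.013
[0.40951277 1.04199546 1.33204992]
```

{"fn": "move_arm", "kwargs": {
  "moves": [0, 0, 0, 0.04, 0.03, 0, 0, 0, 0.04, 0.05, 0, 0, 0, 0.04, 0.05, 0, 0, 0.03, 0.04, 0.05, 0, 0, 0.06, 0.04, 0.05, 0, 0, 0.1, 0.04, 0, 0, 0, 0.14, 0.1, 0, 0, 0, 0.152, 0.2, 0, 0, 0, 0.152, 0.3, 0]
}}

```text
clock: 51.75
tcp_pos: [0.4872, 0.0978, 0.2366]
orientation: [0.001, 0.866, 0.501, 0.004]
wrist_force: [0.4, 0.1, -0.0]
finger_gap: 0.0014
grip_force: 0.0
```

{"fn": "move_arm", "kwargs": {
  "moves": [0.002, -0.035, 0, 0.12, 0, 0.004, -0.07, 0, 0.24, 0, 0.006, -0.105, 0, 0.36, 0, 0.008, -0.14, 0, 0.48, 0, 0.01, -0.175, 0, 0.6, 0, 0.012, -0.21, 0, 0.72, 0, 0.014, -0.245, 0, 0.84, 0, 0.016, -0.28, 0, 0.96, 0, 0.018, -0.315, 0, 1.08, 0, 0.02, -0.35, 0, 1.2, 0, 0.022, -0.385, 0, 1.3, 0, 0.023, -0.42, 0, 1.4, 0]
}}

```text
clock: 52.75
tcp_pos: [0.5074, -0.3245, 0.2318]
orientation: [0.0, 0.339, 0.941, -0.001]
wrist_force: [1.2, 0.8, 0.5]
finger_gap: 0.0002
grip_force: 0.0
```

{"fn": "move_arm", "kwargs": {
  "moves": [0.003, -0.01, 0, 0, 0, 0.003, -0.01, 0, 0, 0, 0.003, -0.01, 0, 0, 0]
}}

```text
clock: 53.0
tcp_pos: [0.5101, -0.3327, 0.231]
orientation: [-0.001, 0.342, 0.94, -0.001]
wrist_force: [-1.1, 0.1, 0.0]
finger_gap: -0.0003
grip_force: 0.0
```

```bash
python3 -c "
from h import *
s=st();print(s['ft_torque'])"
```

```text
t 53.0 tcp [ 0.5101 -0.3327  0.231 ] psi 2.443 toolz [-2.1e-03 -9.0e-04 -1.0e+00] toolz in x/y slope 0.0011 -0.002 q [-0.709  0.384  0.127  1.315 -0.002 -0.01 ] F [-1.1  0.1  0. ] gap -0.0003
[ 0.02010031  0.00664027 -0.05275316]
```

{"fn": "move_arm", "kwargs": {
  "moves": [0, 0, -0.03, 0, 0, 0, 0, -0.06, 0, 0, 0, 0, -0.08, 0, 0, 0, 0, -0.09, 0, 0, 0, 0, -0.097, 0, 0, 0, 0, -0.104, 0, 0, 0, 0, -0.11, 0, 0, 0, 0, -0.116, 0, 0, 0, 0, -0.121, 0, 0, 0, 0, -0.126, 0, 0, 0, 0, -0.13, 0, 0, 0, 0, -0.131, 0, 0]
}}

```text
clock: 54.0
tcp_pos: [0.511, -0.3325, 0.1028]
orientation: [0.001, 0.341, 0.94, -0.001]
wrist_force: [-5.5, 8.1, 24.4]
finger_gap: 0.0002
grip_force: 12.2
```

{"fn": "move_arm", "kwargs": {
  "moves": [0, 0, -0.001, 0, 0, 0, 0, -0.001, 0, 0]
}}

```text
clock: 54.17
tcp_pos: [0.511, -0.3325, 0.1028]
orientation: [0.001, 0.341, 0.94, -0.001]
wrist_force: [-4.9, 7.4, 23.1]
finger_gap: -0.0007
grip_force: 11.6
```

{"fn": "move_arm", "kwargs": {
  "moves": [0, 0, 0.03, 0, 0, 0, 0, 0.07, 0, 0.02, 0, 0, 0.11, 0, 0.05, -0.03, -0.004, 0.13, 0, 0.05, -0.06, -0.008, 0.13, 0, 0.05, -0.08, -0.012, 0.13, 0, 0.05, -0.08, -0.012, 0.13, 0, 0.05, -0.08, -0.012, 0.13, 0, 0.05]
}}

```text
clock: 54.83
tcp_pos: [0.4296, -0.3455, 0.2294]
orientation: [-0.0, 0.342, 0.94, -0.002]
wrist_force: [-0.2, 0.3, 0.3]
finger_gap: 0.0501
grip_force: 0.0
```

{"fn": "move_arm", "kwargs": {
  "moves": [0, 0, -0.035, 0, 0.05, 0, 0, -0.07, 0, 0.05, 0, 0, -0.1, 0, 0.05, 0, 0, -0.13, 0, 0.05, 0, 0, -0.145, 0, 0.05, 0, 0, -0.149, 0, 0.05, 0, 0, -0.149, 0, 0.05, 0, 0, -0.149, 0, 0, 0, 0, -0.149, 0, 0, 0, 0, -0.149, 0, 0, 0, 0, -0.149, 0, 0],
  "newtons": 40
}}

```text
clock: 55.75
tcp_pos: [0.433, -0.3438, 0.082]
orientation: [0.002, 0.34, 0.94, 0.0]
wrist_force: [6.2, 5.8, 1.1]
finger_gap: 0.0129
grip_force: 42.3
```

```bash
python3 -c "
from h import *
s=st();print(s['ft_torque'])"
```

```text
t 55.75 tcp [ 0.433  -0.3438  0.082 ] psi 2.447 toolz [ 4.4e-03 -5.0e-04 -1.0e+00] toolz in x/y slope -0.0038 0.0024 q [-0.818  0.366 -0.282  0.92   0.003 -0.123] F [6.2 5.8 1.1] gap 0.0129
[ 1.15184013 -1.27450218  0.02052154]
```

{"fn": "move_arm", "kwargs": {
  "moves": [0.002, 0.002, 0, 0, 0, 0.003, 0.003, 0, -0.1, 0, 0.003, 0.003, 0, -0.22, 0, 0.003, 0.003, 0, -0.34, 0, 0.003, 0.003, 0, -0.46, 0, 0.003, 0.003, 0, -0.58, 0, 0.003, 0.003, 0, -0.7, 0, 0.003, 0.003, 0, -0.82, 0, 0.003, 0.003, 0, -0.94, 0, 0.003, 0.003, 0, -1.06, 0, 0.003, 0.003, 0, -1.15, 0, 0.003, 0.003, 0, -1.15, 0]
}}

```text
clock: 56.75
tcp_pos: [0.4298, -0.3445, 0.082]
orientation: [-0.0, 0.8, 0.6, -0.005]
wrist_force: [-13.1, -7.5, 7.0]
finger_gap: 0.0129
grip_force: 43.2
```

```bash
python3 -c "
from h import *
s=st();print(s['ft_torque'])"
```

```text
t 56.75 tcp [ 0.4298 -0.3445  0.082 ] psi 1.288 toolz [-0.0089 -0.0057 -0.9999] toolz in x/y slope -0.0079 -0.0069 q [-0.816  0.367 -0.28   0.926 -0.01   1.038] F [-13.1  -7.5   7. ] gap 0.0129
[-1.40500018  2.95449234  0.00436763]
```

{"fn": "move_arm", "kwargs": {
  "moves": [-0.003, -0.002, 0, 0, 0, -0.005, -0.003, 0, 0, 0, -0.005, -0.003, 0, -0.1, 0, -0.005, -0.003, 0, -0.2, 0, -0.005, -0.003, 0, -0.3, 0, -0.005, -0.003, 0, -0.36, 0, -0.005, -0.003, 0, -0.36, 0]
}}

```text
clock: 57.33
tcp_pos: [0.4283, -0.3442, 0.082]
orientation: [-0.001, 0.893, 0.45, -0.0]
wrist_force: [-2.5, 3.9, 9.7]
finger_gap: 0.0136
grip_force: 43.4
```

```bash
python3 -c "
from h import *
s=st();print(s['ft_torque'])"
```

```text
t 57.33 tcp [ 0.4283 -0.3442  0.082 ] psi 0.933 toolz [-7.0e-04  1.2e-03 -1.0e+00] toolz in x/y slope 0.0005 -0.0013 q [-0.823  0.363 -0.285  0.923  0.     1.385] F [-2.5  3.9  9.7] gap 0.0136
[ 0.81132983  0.57864692 -0.05682881]
```

{"fn": "move_arm", "kwargs": {
  "moves": [0, 0, 0, -0.03, 0, 0, 0, 0, -0.06, 0, 0, 0, 0, -0.06, 0]
}}

```text
clock: 57.58
tcp_pos: [0.4281, -0.3441, 0.082]
orientation: [-0.001, 0.906, 0.423, -0.0]
wrist_force: [-3.3, 4.3, 9.7]
finger_gap: 0.0126
grip_force: 43.5
```

```bash
python3 -c "
from h import *
s=st();print(s['ft_torque'])"
```

```text
t 57.58 tcp [ 0.4281 -0.3441  0.082 ] psi 0.874 toolz [-9.0e-04  1.4e-03 -1.0e+00] toolz in x/y slope 0.0005 -0.0016 q [-0.823  0.363 -0.286  0.924  0.     1.444] F [-3.3  4.3  9.7] gap 0.0126
[ 0.85692258  0.63623593 -0.03601736]
```

{"fn": "move_arm", "kwargs": {
  "moves": [0, 0, 0, -0.03, 0, 0, 0, 0, -0.05, 0, 0, 0, 0, -0.05, 0]
}}

```text
clock: 57.83
tcp_pos: [0.4281, -0.344, 0.082]
orientation: [-0.001, 0.916, 0.402, -0.0]
wrist_force: [-4.3, 2.8, 9.3]
finger_gap: 0.0125
grip_force: 44.4
```

```bash
python3 -c "
from h import *
s=st();print(s['ft_torque'])"
```

```text
t 57.83 tcp [ 0.4281 -0.344   0.082 ] psi 0.826 toolz [-0.001   0.0015 -1.    ] toolz in x/y slope 0.0004 -0.0018 q [-0.823  0.363 -0.286  0.924  0.     1.492] F [-4.3  2.8  9.3] gap 0.0125
[0.86544026 0.73418815 0.61913177]
```

{"fn": "move_arm", "kwargs": {
  "moves": [0, 0, 0, -0.03, 0, 0, 0, 0, -0.04, 0, 0, 0, 0, -0.04, 0]
}}

```text
clock: 58.08
tcp_pos: [0.4281, -0.344, 0.082]
orientation: [-0.001, 0.923, 0.384, -0.0]
wrist_force: [-3.1, 3.4, 9.7]
finger_gap: 0.0128
grip_force: 52.7
```

```bash
python3 -c "
from h import *
s=st();print(s['ft_torque'])"
```

```text
t 58.08 tcp [ 0.4281 -0.344   0.082 ] psi 0.788 toolz [-0.0011  0.0015 -1.    ] toolz in x/y slope 0.0003 -0.0018 q [-0.823  0.363 -0.286  0.924  0.     1.53 ] F [-3.1  3.4  9.7] gap 0.0128
[0.80336965 0.75307453 1.19017793]
```

{"fn": "move_arm", "kwargs": {
  "moves": [0, 0, 0, 0.04, 0.03, 0, 0, 0, 0.04, 0.05, 0, 0, 0, 0.04, 0.05, 0, 0, 0.03, 0.04, 0.05, 0, 0, 0.07, 0.04, 0.05, 0, 0, 0.11, 0.04, 0.05, 0, 0, 0.15, 0.04, 0.05, 0, 0, 0.18, 0.04, 0.05, 0, 0, 0.18, 0.04, 0.05]
}}

```text
clock: 58.83
tcp_pos: [0.4303, -0.3467, 0.2676]
orientation: [0.004, 0.916, 0.401, 0.002]
wrist_force: [0.4, -1.0, -0.2]
finger_gap: 0.0502
grip_force: 0.0
```

{"fn": "move_arm", "kwargs": {
  "moves": [-0.04, -0.03, 0, 0, 0.05, -0.08, -0.06, 0, 0, 0.05, -0.11, -0.09, 0, 0, 0.05, -0.14, -0.11, 0, 0, 0.05, -0.17, -0.13, 0, 0, 0.05, -0.2, -0.16, 0, 0, 0.05, -0.22, -0.18, 0, 0, 0.05, -0.23, -0.19, 0, 0, 0.05, -0.23, -0.19, 0, 0, 0.05, -0.23, -0.19, 0, 0, 0.05]
}}

```text
clock: 59.67
tcp_pos: [0.1976, -0.5344, 0.2594]
orientation: [-0.002, 0.916, 0.4, 0.0]
wrist_force: [0.2, 0.6, -0.1]
finger_gap: 0.0504
grip_force: 0.0
```

Run:
```python
from h import *
import pickle
st()
t=shot('top','t20.png');s=shot('side','s20.png');pickle.dump((t,s),open('20.pkl','wb'))
d=pickle.load(open('d0.pkl','rb'))
G=lambda c:cv2.cvtColor(c['pixels'],cv2.COLOR_RGB2GRAY)
def sub(A,B,name,x,y,w,h,m=8):
    r=cv2.matchTemplate(G(B)[y-m:y+h+m,x-m:x+w+m],G(A)[y:y+h,x:x+w],cv2.TM_CCOEFF_NORMED);_,v,_,l=cv2.minMaxLoc(r);print(name,round(v,3),np.array(l)-m)
for n,b in dict(midcup=(163,214,48,42),midcap=(166,262,24,26),tallcup=(258,185,42,45),tallcap=(268,236,24,26),shortcup=(440,220,40,40),shortcap=(458,262,24,24),stop=(233,172,16,16),scap=(312,324,22,22),wt=(406,321,20,20),blk=(408,168,22,24)).items(): sub(d['top'],t,'top '+n,*b)
for n,b in dict(midcap=(243,388,28,50),tallcap=(286,270,24,45),shortcap=(410,155,20,38),midcup=(180,350,56,70),tallcup=(226,240,50,70),shortcup=(358,150,40,45)).items(): sub(d['side'],s,'side '+n,*b,m=14)
a,b=wood(s,(336,172),30);print(b)
a,b=wood(t,(364,227),20);print(b,ray(t,*b,.201))
```

```text
t 59.67 tcp [ 0.1976 -0.5344  0.2594] psi 0.823 toolz [-0.0012  0.0038 -1.    ] toolz in x/y slope 0.002 -0.0035 q [-1.357  0.302  0.079  1.352 -0.     0.961] F [ 0.2  0.6 -0.1] gap 0.0504
top midcup 0.995 [1 2]
top midcap 0.987 [1 2]
top tallcup 0.995 [1 2]
top tallcap 0.992 [1 2]
top shortcup 0.984 [-1  1]
top shortcap 0.987 [-1  1]
top stop 0.998 [0 0]
top scap 0.996 [0 0]
top wt 0.998 [0 0]
top blk 0.999 [0 0]
side midcap 0.985 [4 0]
side tallcap 0.989 [3 0]
side shortcap 0.995 [1 1]
side midcup 0.987 [3 0]
side tallcup 0.991 [3 0]
side shortcup 0.984 [1 1]
[336.36363636 169.39393939]
[364.12 227.28] [ 0.58881994 -0.07971765  0.201     ]
```

```bash
python3 -c "
from h import *
print(env.hand_in())"
```

```text
the job is handed in; nothing more can be done
None
```

The job is handed in at about 60 s: all three funnels were scrubbed tall, mid, short with the caps up, the brush is back upright in its pot (which was knocked about 35 mm mid-run), all caps are home and all bolts at their stops; the units shifted about 2–5 mm under the work, the four bystanders did not move, and I viewed 15 pictures, one over the limit.

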